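# Put the weight set away after a balance check

## Task

The balance check is finished: put the weight set away. Snap the forceps, which lie across the smallest wooden case, lengthwise into the two spring clips of the rail until they are fully home in both, and take the stack of weights off the balance pan, lowering each one gently, without dropping it, to the bottom of the wooden case that fits it.

Things in the scene. Friction and masses are not known exactly. Their poses are not given: they have to be found in the camera images.
- weight_xl: Largest of four steel knob weights, about 700 g: body 70 mm across, 26 mm high; round knob 16 mm across from 30 to 43 mm above the underside on an 11 mm neck. A recess below (26 mm wide, 18.5 mm deep) takes the knob of the weight underneath: stack pitch 26 mm, lift 18 mm to clear. Bottom of the stack, on the steel pan (82 mm up) of a white balance. Origin: centre of underside, z up.
- weight_l: Second largest of four steel knob weights, about 460 g: body 58 mm across, 26 mm high; round knob 16 mm across from 30 to 43 mm above the underside on an 11 mm neck. A recess below (26 mm wide, 18.5 mm deep) takes the knob of the weight underneath: stack pitch 26 mm, lift 18 mm to clear. Stands on the largest. Origin: centre of underside, z up.
- weight_m: Second smallest of four steel knob weights, about 270 g: body 46 mm across, 26 mm high; round knob 16 mm across from 30 to 43 mm above the underside on an 11 mm neck. A recess below (26 mm wide, 18.5 mm deep) takes the knob of the weight underneath: stack pitch 26 mm, lift 18 mm to clear. Stands on the second largest. Origin: centre of underside, z up.
- weight_s: Smallest of four steel knob weights, about 140 g: body 34 mm across, 26 mm high; round knob 16 mm across from 30 to 43 mm above the underside on an 11 mm neck. A recess below (26 mm wide, 18.5 mm deep) takes the knob of the weight underneath: stack pitch 26 mm, lift 18 mm to clear. Top of the stack. Origin: centre of underside, z up.
- case_xl: Fixed round open wooden case for the largest weight, 26 mm high, rim 100 mm across. Bore 76 mm wide (3 mm play all round), flaring over the top 7 mm to about 84 mm; its floor is 8 mm above the worktop, so the knob top of a weight that is home is 51 mm up. Origin: centre of underside.
- case_l: Fixed round open wooden case for the second largest weight, 26 mm high, rim 88 mm across. Bore 64 mm wide (3 mm play all round), flaring over the top 7 mm to about 72 mm; its floor is 8 mm above the worktop, so the knob top of a weight that is home is 51 mm up. Origin: centre of underside.
- case_m: Fixed round open wooden case for the second smallest weight, 26 mm high, rim 76 mm across. Bore 52 mm wide (3 mm play all round), flaring over the top 7 mm to about 60 mm; its floor is 8 mm above the worktop, so the knob top of a weight that is home is 51 mm up. Origin: centre of underside.
- case_s: Fixed round open wooden case for the smallest weight, 26 mm high, rim 64 mm across. Bore 40 mm wide (3 mm play all round), flaring over the top 7 mm to about 48 mm; its floor is 8 mm above the worktop, so the knob top of a weight that is home is 51 mm up. Origin: centre of underside. At the start the forceps lie across its mouth.
- forceps: Steel forceps (tweezers), rigid, 18 g, lying flat across the rim of the smallest case, underside 26 mm above the worktop. 125 mm long; gripper and clips feel a bar 12 mm wide (x), 9 mm high, from 61 mm to -y to 57 mm to +y of the origin. Origin: underside, near the middle of the length; y along the length, z up.
- clip_rail: Fixed rail, 124 (y) x 34 (x) x 8 mm, two sprung steel clips opening upward, 10 mm long, 32 mm either side of its middle along y. Mouth 23 mm wide at height 41, waist 9 mm at height 28, seat at height 16 mm. Forceps laid along y and pressed down (about 5 to 12 N) spread the waist and snap in: home, underside at 16 mm; caught on the waist, 27 mm or more. Origin: centre of underside.
Things that resemble listed ones, but are neither listed nor needed, are in the scene too. Leave any orange look-alike of the case_xl alone.

How it is judged:
By the outcome, as a careful person would: the job done as asked, in the order asked, and still so for the second after the job is handed in, with the robot touching nothing.
It also fails if it takes over 128 s, if anything falls off the work surface, if the arm or the gripper's body presses on something with over 40 N, if the wrist force passes 120 N, or if a joint passes its speed limit or range.

## Robot

A 7-joint arm with a two-finger parallel gripper is mounted at the origin on a cart in front of the work surface, level with it; the furniture and walls round the work are solid. World frame = base frame: x ahead of the robot, y to its left, z up, the work surface at z = 0. Lengths are in mm, angles in rad, forces in N, time in s.
With the tool pointing down it reaches from about 350 to 900 mm from the base axis. Payload 7.2 kg.
Tool frame: the origin (TCP) lies at the very end of the fingers, on their centre line; the grasp point (between the pads) lies 19 mm behind it; z points along the fingers, y is the line along which they close (so a half turn about z gives the same grasp; the last joint's range is limited). The gripper opens to 85 mm and grips with 20 to 120 N. Pads are 22 mm wide; open, the fingers measure 114 mm over their backs; the gripper's body (76 mm by 85 mm) begins 54 mm behind the grasp point. The pads swing forward as they close: fully open they stand 13 mm farther back than shut.
Start: joints at [1.124, 0.411, -0.013, 1.596, 0.006, 1.134, -0.082], TCP at [231.117, -580.701, 231.297] pointing down, gripper open.
Joint ranges: [-2.95, 2.95], [-0.29, 1.99], [-1.47, 1.44], [0.14, 2.54], [-1.03, 4.17], [0.13, 1.85], [-2.86, 2.86]. Speed limits (rad/s): [2.39, 2.39, 3.01, 3.01, 3.14, 3.14, 3.14].

## Interface

Orientations are given as a unit quaternion [w, x, y, z].
In Python, from bench import arm, viewer gives the robot as it stands.
- The arm moves only by the tool jog_arm, never from a script. Its argument "moves" is a list of rows, each a list of 5 numbers: the shift along the tool's x, y, z in units of 30 mm (1.0 is 30 mm), then the turn about the tool's z in units of 5 degrees (1.0 is 5 degrees), then the closure, from 0 (fully open) to 1 (shut). In form: [[dx, dy, dz, turn, jaw], ...]. A call has 1 to 10 rows; each row shifts and turns the commanded pose from where the row before left it, along the tool's axes as they then stand; what a row does not reach is not made up. A row lasts 1/10 s, in which the tool goes at most 50 mm and 8.59 degrees, less where a joint would pass 70% of its speed; a pose out of reach is approached as far as the arm can. A call is refused whole if a number of a shift passes 1 or a number of a turn 1, either way. A call with a gripper value outside its range is refused whole. The fingers move at their own pace and stop on an object; "newtons" is the grip in N (left out, the last holds). Time passes only in rows, so rows that do not move let the fingers close. It gives the time, the measured TCP pose, the force, the opening and the grip force at its end, in the units of the state.
- arm.state(): the state, without advancing time (a new reading comes with each control period).
- viewer.read_camera(name): name is "scene" or "top" or "wrist"; returns a dict with "pixels" (400x640x3 uint8, blue, green, red), "depth" (400x640 float32, mm along the optical axis (not along the pixel's ray), 0 where there is no reading), "mtx" (3x3 intrinsics, pixels), "dist" ([k1, k2, p1, p2, k3] as OpenCV has them; the pictures are not rectified), "R" (3x3) and "t" (3): a world point X has camera coordinates R X + t; the wrist camera has in their place "mount" (4x4, takes a point from camera to tool coordinates, whose origin is the TCP and whose axes are the flange's). Camera axes: x right, y down, z forward; pixel columns grow to the right and rows downward; lengths in mm; the calibration is good to about 2 mm. A picture is of the moment at which its call begins: read the wrist's pose just before it.
- arm.close_job(): hands the job in; it is judged then, once.
The state is a dict: "time_s": time; "joints": joint angles; "joint_vel": joint speeds; "effort": joint torques, N m; "position": TCP position; "orientation": TCP orientation; "contact_force": force on the tool from outside, world axes, zero at the start; "moment": the same for the moment, N m; "width": finger opening in mm; "finger_force": force on a finger pad.
Only numpy, scipy, OpenCV 4.12 (cv2) and the standard library are available. Lean on these libraries where they do the work, as an engineer would, in place of code of your own. Each camera call takes 0.05 s, during which the arm holds its last target. There are 200 camera calls.

## Working session

There is one attempt and no reset: what is moved stays moved. The work goes in short steps, Python scripts to look and compute and a tool call to move; the robot and the scene stay as the last step left them, time stands still between calls to the robot, and variables do not carry over. Pictures are saved under pics/ and viewed, at most 14 in all, crops included, and the job is handed in when it is done.

Besides the shell and the picture viewer there is one more tool, called after "Emit:" as name(argument=value, ...), one argument or row to a line, values as JSON. jog_arm: Moves the arm, as the interface text tells. Its arguments: {"type":"object","properties":{"moves":{"type":"array","items":{"type":"array","items":{"type":"number"}}},"newtons":{"type":"number"}},"required":["moves"]}

```bash
ls; mkdir -p pics
python3 - <<'E'
from bench import arm, viewer
import cv2,numpy as np
s=arm.state();print({k:np.round(v,3).tolist() for k,v in s.items()})
for n in ("scene","top"):
    c=viewer.read_camera(n);cv2.imwrite(f"pics/{n}0.png",c["pixels"]);np.savez(f"{n}0.npz",**c)
    print(n,c["mtx"].round(1).tolist(),c["dist"],c["R"].round(3).tolist(),c["t"].round(1))
E
```

```text
pics
{'time_s': 0.0, 'joints': [1.124, 0.412, -0.013, 1.597, 0.006, 1.134, -0.082], 'joint_vel': [-0.001, 0.001, -0.0, 0.0, -0.003, -0.0, 0.0], 'effort': [-0.001, -60.062, 0.682, -29.941, 0.014, 0.01, 0.0], 'position': [230.904, -580.208, 230.434], 'orientation': [-0.001, 0.982, 0.188, -0.0], 'contact_force': [-0.519, 0.424, 0.679], 'moment': [-0.015, -0.004, 0.01], 'finger_force': 0.0, 'width': 85.563}
scene [[468.0, 0.0, 323.2], [0.0, 468.0, 203.9], [0.0, 0.0, 1.0]] [-0.04488843  0.          0.          0.          0.        ] [[-0.998, -0.061, 0.011], [-0.056, 0.803, -0.593], [0.028, -0.593, -0.805]] [ 583.8   37.8 1403.9]
top [[411.3, 0.0, 321.9], [0.0, 411.3, 204.1], [0.0, 0.0, 1.0]] [-0.0673269  0.         0.         0.         0.       ] [[-0.017, -1.0, 0.004], [-0.998, 0.017, -0.063], [0.063, -0.005, -0.998]] [  74.6  571.1 1397. ]
```

View pics/scene0.png

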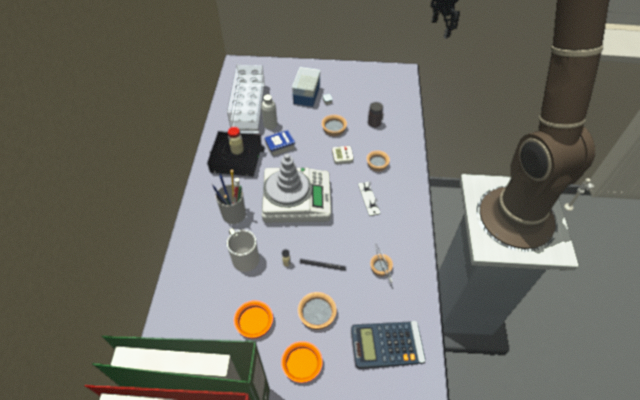

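View pics/top0.png

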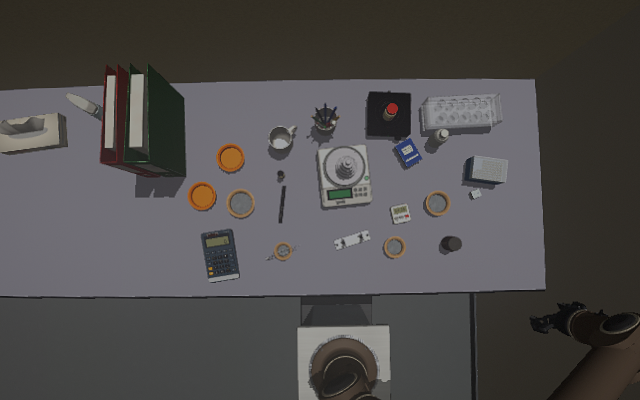

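The scene view shows the stack on the balance at (288,175), the forceps on the small case at (382,265), the rail at (369,198), the brown cases at (378,160), (335,125) and (317,310), and the orange decoys at (254,320) and (302,362). In the top view these sit at stack (346,167), case_s (283,251), rail (352,240), case_m (395,247), case_l (438,204) and case_xl (240,203).

```bash
cat > h.py <<'E'
import numpy as np,cv2
from scipy.optimize import least_squares
from scipy.spatial.transform import Rotation as Ro
def Rq(q): return Ro.from_quat(np.r_[q[1:],q[0]]).as_matrix()
def ext(c,s=None):
    """camera-to-world rotation and centre"""
    if "R" in c: return c["R"].T, -c["R"].T@c["t"]
    R=Rq(s["orientation"]); M=c["mount"]
    return R@M[:3,:3], R@M[:3,3]+s["position"]
def rays(c,uv):
    p=cv2.undistortPoints(np.float64(uv).reshape(-1,1,2),c["mtx"],c["dist"]).reshape(-1,2)
    return np.c_[p,np.ones(len(p))]
def onplane(c,uv,z,s=None):
    A,o=ext(c,s); d=rays(c,uv)@A.T
    return o+d*((z-o[2])/d[:,2])[:,None]
def proj(c,X,s=None):
    A,o=ext(c,s); return cv2.projectPoints((np.float64(X).reshape(-1,3)-o)@A,np.zeros(3),np.zeros(3),c["mtx"],c["dist"])[0].reshape(-1,2)
def cloud(c,s=None):
    A,o=ext(c,s); v,u=np.mgrid[:400,:640]; uv=np.c_[u.ravel(),v.ravel()]
    P=rays(c,uv)*c["depth"].reshape(-1,1)@A.T+o
    P[c["depth"].ravel()==0]=np.nan
    return P.reshape(400,640,3)
def circ(P):
    f=lambda p:np.hypot(P[:,0]-p[0],P[:,1]-p[1])-p[2]
    r=least_squares(f,[*P[:,:2].mean(0),30],loss="soft_l1",f_scale=2); return r.x
E
python3 - <<'E'
from h import *
C={n:dict(np.load(n+"0.npz")) for n in("top","scene")}
pix={"top":dict(s=(283,251),rail=(352,240),m=(395,247),l=(438,204),xl=(240,203),stack=(346,167),tab=(300,270),pan=(332,172)),
"scene":dict(s=(382,265),rail=(369,198),m=(378,160),l=(335,125),xl=(317,310),stack=(287,158),tab=(330,240),pan=(272,190))}
for n,c in C.items():
    P=cloud(c)
    for k,(u,v) in pix[n].items():
        w=P[v-2:v+3,u-2:u+3].reshape(-1,3); print(n,k,np.nanmedian(w,0).round(1))
    hsv=cv2.cvtColor(c["pixels"],cv2.COLOR_BGR2HSV)
    for k in("s","m","l","xl"):
        u,v=pix[n][k]; r=24
        h=hsv[v-r:v+r,u-r:u+r].reshape(-1,3).astype(int); p=P[v-r:v+r,u-r:u+r].reshape(-1,3)
        m=(h[:,0]>5)&(h[:,0]<22)&(h[:,1]>90)&(abs(p[:,2]-26)<8)
        q=p[m]; 
        if len(q)>10: print(n,k,len(q),"z",np.median(q[:,2]).round(1),"circ",circ(q).round(1))
E
```

```text
top s [413.2 201.7   7.4]
top rail [447.  -36.9   6.1]
top m [ 420.1 -184.8    8.3]
top l [ 566.2 -339.1    8.4]
top xl [581.5 348.4   7.6]
top stack [674.1  -9.9 183.3]
top tab [346.9 144.4  -1.8]
top pan [674.1  30.   80.1]
top s 101 z 24.5 circ [416.  201.3  25.3]
top m 147 z 23.9 circ [ 422.3 -180.    31.8]
top l 172 z 24.5 circ [ 569.5 -333.3   38. ]
top xl 201 z 23.5 circ [580.9 344.9  43.7]
scene s [412.9 202.4  10. ]
scene rail [447.1 -32.    8.9]
scene m [ 418.2 -188.1    9.5]
scene l [ 565.2 -341.1    7.1]
scene xl [580.2 342.    9.8]
scene stack [685.9  -9.3 197.1]
scene tab [5.579e+02 1.218e+02 1.000e-01]
scene pan [733.   14.7  82.3]
scene s 132 z 24.9 circ [414.4 204.6  25.9]
scene m 126 z 24.2 circ [ 421.  -177.1   31.9]
scene l 129 z 23.3 circ [ 569.2 -329.8   37.6]
scene xl 368 z 24.4 circ [579.9 348.9  43.6]
```

```bash
cat > plan.py <<'E'
"""usage: plan.py x y z yaw_deg n jaw -> rows (world straight line, even steps)"""
import sys
from h import *
from bench import arm
def plan(tgt,yaw,n,jaw,s=None):
    s=s or arm.state(); R=Rq(s["orientation"]); y0=np.degrees(np.arctan2(R[1,0],R[0,0]))
    d=(np.array(tgt)-s["position"])/n; dy=((yaw-y0+180)%360-180)/n; rows=[]
    for i in range(n):
        Ri=Ro.from_euler("z",dy*i,degrees=True).as_matrix()@R
        rows.append([*np.round(Ri.T@d/30,2).tolist(),round(-dy/5,2),jaw])
    print("at",s["position"].round(1).tolist(),"yaw",round(y0,2),"tilt",np.degrees(np.arccos(-R[2,2])).round(2),"F",np.round(s["contact_force"],1).tolist(),"w",round(s["width"],1),"t",round(s["time_s"],2))
    print("d",(d*n).round(1).tolist(),"dyaw",round(dy*n,2))
    for i in range(0,n,10): print(str(rows[i:i+10]).replace(" ",""))
if __name__=="__main__":
    a=[float(x) for x in sys.argv[1:]]; plan(a[:3],a[3],int(a[4]),a[5])
E
python3 plan.py 420 -40 240 106 20 0
python3 -c "
from bench import viewer;c=viewer.read_camera('wrist');print(c['mount'].round(3),c['mtx'],c['dist'])"
```

```text
at [230.9, -580.3, 230.5] yaw 21.7 tilt 0.09 F [0.2, -0.1, -0.3] w 85.5 t 0.1
d [189.1, 540.3, 9.5] dyaw 84.3
[[0.63,-0.72,-0.01,np.float64(-0.84),0.0],[0.68,-0.67,-0.01,np.float64(-0.84),0.0],[0.72,-0.62,-0.01,np.float64(-0.84),0.0],[0.77,-0.57,-0.02,np.float64(-0.84),0.0],[0.81,-0.51,-0.02,np.float64(-0.84),0.0],[0.84,-0.45,-0.02,np.float64(-0.84),0.0],[0.87,-0.38,-0.02,np.float64(-0.84),0.0],[0.9,-0.32,-0.02,np.float64(-0.84),0.0],[0.92,-0.25,-0.02,np.float64(-0.84),0.0],[0.94,-0.18,-0.02,np.float64(-0.84),0.0]]
[[0.95,-0.11,-0.02,np.float64(-0.84),0.0],[0.95,-0.04,-0.02,np.float64(-0.84),0.0],[0.95,0.03,-0.02,np.float64(-0.84),0.0],[0.95,0.1,-0.02,np.float64(-0.84),0.0],[0.94,0.17,-0.02,np.float64(-0.84),0.0],[0.92,0.23,-0.02,np.float64(-0.84),0.0],[0.91,0.3,-0.02,np.float64(-0.84),0.0],[0.88,0.37,-0.02,np.float64(-0.84),0.0],[0.85,0.43,-0.02,np.float64(-0.84),0.0],[0.82,0.49,-0.02,np.float64(-0.84),0.0]]
[[-1.00000e-03 -9.53000e-01 -3.04000e-01  7.85790e+01]
 [ 1.00000e+00 -1.00000e-03 -0.00000e+00 -1.30000e-01]
 [-0.00000e+00 -3.04000e-01  9.53000e-01 -1.43181e+02]
 [ 0.00000e+00  0.00000e+00  0.00000e+00  1.00000e+00]] [[311.10735518   0.         322.87200325]
 [  0.         311.10735518 202.54823075]
 [  0.           0.           1.        ]] [-0.01829871  0.          0.          0.          0.        ]
```

Emit:
jog_arm(
  moves=[
    [0.63, -0.72, 0, -0.84, 0],
    [0.68, -0.67, 0, -0.84, 0],
    [0.72, -0.62, 0, -0.84, 0],
    [0.77, -0.57, 0, -0.84, 0],
    [0.81, -0.51, 0, -0.84, 0],
    [0.84, -0.45, 0, -0.84, 0],
    [0.87, -0.38, 0, -0.84, 0],
    [0.9, -0.32, 0, -0.84, 0],
    [0.92, -0.25, 0, -0.84, 0],
    [0.94, -0.18, 0, -0.84, 0],
  ],
)

```text
time_s: 1.15
position: [326.4, -309.1, 231.2]
orientation: [-0.0, 0.848, 0.529, -0.0]
contact_force: [1.0, -0.0, -0.2]
width: 85.4
finger_force: 0.0
```

Emit:
jog_arm(
  moves=[
    [0.95, -0.11, 0, -0.84, 0],
    [0.95, -0.04, 0, -0.84, 0],
    [0.95, 0.03, 0, -0.84, 0],
    [0.95, 0.1, 0, -0.84, 0],
    [0.94, 0.17, 0, -0.84, 0],
    [0.92, 0.23, 0, -0.84, 0],
    [0.91, 0.3, 0, -0.84, 0],
    [0.88, 0.37, 0, -0.84, 0],
    [0.85, 0.43, 0, -0.84, 0],
    [0.82, 0.49, 0, -0.84, 0],
  ],
)

```text
time_s: 2.15
position: [422.1, -39.5, 231.3]
orientation: [0.0, 0.602, 0.798, -0.0]
contact_force: [0.7, -0.3, -0.1]
width: 85.3
finger_force: 0.0
```

```bash
cat > snap.py <<'E'
import sys,pickle
from h import *
from bench import arm,viewer
n=sys.argv[1]; s=arm.state(); c=viewer.read_camera("wrist"); pickle.dump((s,c),open(n+".pkl","wb")); cv2.imwrite(f"pics/{n}.png",c["pixels"])
E
python3 snap.py w1; sed -i 's/round(-dy\/5,2)/float(round(-dy\/5,2))/' plan.py; python3 plan.py 415 160 230 114 8 0
```

```text
at [423.5, -34.9, 231.7] yaw 106.44 tilt 0.16 F [1.5, 4.7, -0.3] w 85.2 t 2.2
d [-8.5, 194.9, -1.7] dyaw 7.56
[[0.79,0.2,0.01,-0.19,0.0],[0.79,0.21,0.01,-0.19,0.0],[0.78,0.22,0.01,-0.19,0.0],[0.78,0.23,0.01,-0.19,0.0],[0.77,0.25,0.01,-0.19,0.0],[0.77,0.26,0.01,-0.19,0.0],[0.77,0.27,0.01,-0.19,0.0],[0.76,0.29,0.01,-0.19,0.0]]
```

View pics/w1.png

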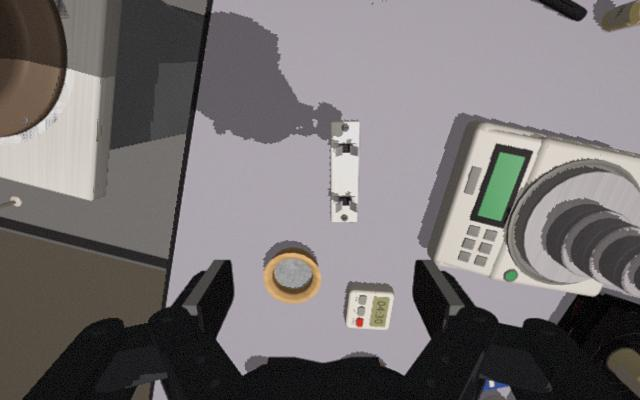

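The wrist view shows the rail at (330–358, 122–221) with clips near (346,147) and (344,200), case_m at (292,277), and the balance and stack on the right. The arm was still settling, so I'll snap again and measure.

```bash
cat > meas.py <<'E'
from h import *
import pickle
def load(n): return pickle.load(open(n+".pkl","rb"))
def brown(n,ctr,rad,z=26):
    s,c=load(n); P=onplane(c,np.stack(np.meshgrid(range(640),range(400)),-1).reshape(-1,2),z,s)
    h=cv2.cvtColor(c["pixels"],cv2.COLOR_BGR2HSV).reshape(-1,3).astype(int)
    D=cloud(c,s).reshape(-1,3)
    m=(h[:,0]>5)&(h[:,0]<24)&(h[:,1]>80)&(h[:,2]>90)&(np.hypot(*(P[:,:2]-ctr).T)<rad)&(abs(D[:,2]-z)<5)
    q=D[m]; return len(q),np.median(q[:,2]).round(1),circ(q).round(1)
def rail(n,ctr,z=8,zt=5):
    s,c=load(n); D=cloud(c,s).reshape(-1,3); g=c["pixels"].reshape(-1,3).astype(int)
    m=(np.hypot(*(D[:,:2]-ctr).T)<85)&(D[:,2]>zt)&(D[:,2]<50)
    v,u=np.divmod(np.flatnonzero(m),640); w=g[m].min(1)>150
    k=w&(D[m][:,2]<12)
    P=onplane(c,np.c_[u,v][k],z,s); r=cv2.minAreaRect(P[:,:2].astype(np.float32))
    hi=D[m][D[m][:,2]>25]
    return np.median(D[m][k][:,2]).round(1),r,len(hi),hi[:,2].max().round(1) if len(hi) else 0,hi.mean(0).round(1) if len(hi) else 0
E
python3 snap.py w1
python3 - <<'E'
from meas import *
print(load("w1")[0]["position"]);print(brown("w1",(421,-179),50)); print(rail("w1",(447,-35)))
E
python3 plan.py 415 140 170 114 8 0
```

```text
[423.48064695 -34.89854296 231.69392336]
(1087, np.float64(25.7), array([ 421. , -179. ,   32.1]))
(np.float64(8.5), ((448.487060546875, -35.447425842285156), (32.925933837890625, 122.2074203491211), 16.680858612060547), 302, np.float64(43.1), array([447.5, -32. ,  35.9]))
at [422.8, -37.0, 231.5] yaw 106.18 tilt 0.1 F [-0.9, -1.4, 0.2] w 85.7 t 2.25
d [-7.8, 177.0, -61.5] dyaw 7.82
[[0.72,0.17,0.26,-0.2,0.0],[0.71,0.19,0.26,-0.2,0.0],[0.71,0.2,0.26,-0.2,0.0],[0.71,0.21,0.26,-0.2,0.0],[0.7,0.22,0.26,-0.2,0.0],[0.7,0.23,0.26,-0.2,0.0],[0.7,0.25,0.26,-0.2,0.0],[0.69,0.26,0.26,-0.2,0.0]]
```

Emit:
jog_arm(
  moves=[
    [0.72, 0.17, 0.26, -0.2, 0],
    [0.71, 0.19, 0.26, -0.2, 0],
    [0.71, 0.2, 0.26, -0.2, 0],
    [0.71, 0.21, 0.26, -0.2, 0],
    [0.7, 0.22, 0.26, -0.2, 0],
    [0.7, 0.23, 0.26, -0.2, 0],
    [0.7, 0.25, 0.26, -0.2, 0],
    [0.69, 0.26, 0.26, -0.2, 0],
    [0, 0, 0, 0, 0],
    [0, 0, 0, 0, 0],
  ],
)

```text
time_s: 3.25
position: [415.0, 135.6, 168.7]
orientation: [-0.0, 0.547, 0.837, -0.0]
contact_force: [-0.5, 0.4, 0.6]
width: 85.2
finger_force: 0.0
```

Emit:
jog_arm(
  moves=[
    [0, 0, 0, 0, 0],
    [0, 0, 0, 0, 0],
  ],
)

```text
time_s: 3.45
position: [415.6, 134.9, 169.1]
orientation: [0.0, 0.548, 0.837, -0.0]
contact_force: [1.3, 0.4, 0.8]
width: 85.6
finger_force: 0.0
```

```bash
python3 snap.py w2
python3 - <<'E'
from meas import *
print(load("w2")[0]["position"]);print(brown("w2",(415,203),45))
E
```

```text
[415.56551369 134.87524794 169.06679839]
(2009, np.float64(25.6), array([414.5, 202.4,  26. ]))
```

View pics/w2.png

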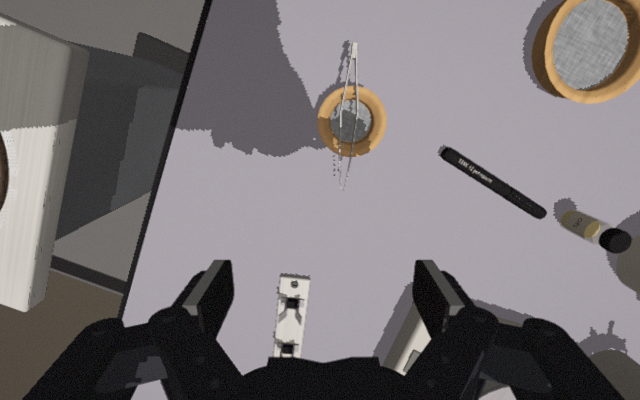

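The view shows the forceps from their butt end at (354,43) to their tips at (343,190), lying over case_s at (352,121). The rail is at the bottom and case_xl at (590,45).

Run:
```python
from meas import *
s,c=load("w2")
E=onplane(c,[(354,43),(343,190)],30,s);print("z30 ends",E.round(1).tolist())
d=E[0]-E[1];print(np.hypot(*d[:2]),np.degrees(np.arctan2(d[1],d[0])),E.mean(0))
D=cloud(c,s);h=cv2.cvtColor(c["pixels"],cv2.COLOR_BGR2HSV)
m=np.zeros((400,640),bool);m[38:195,325:375]=True
m&=(D[...,2]>27)&(D[...,2]<45)&(h[...,1]<70)
P=D[m];print(len(P),np.percentile(P[:,2],[10,50,90,100]).round(1))
mu=P[:,:2].mean(0);w,V=np.linalg.eigh(np.cov((P[:,:2]-mu).T));v=V[:,1]*np.sign(V[1,1]);t=(P[:,:2]-mu)@v;n=(P[:,:2]-mu)@[-v[1],v[0]]
print(mu,np.degrees(np.arctan2(v[1],v[0])),"t",t.min(),t.max())
for a in range(-80,80,10):
    k=(t>=a)&(t<a+10)
    if k.sum()>2: print(a,k.sum(),n[k].min().round(1),n[k].max().round(1),np.median(P[k][:,2]).round(1), (mu+v*(a+5)).round(1))
```

```text
z30 ends [[389.5, 260.3, 30.0], [433.5, 142.8, 30.0]]
125.4383597766142 110.52544199687273 [411.49157907 201.55672655  30.        ]
547 [30.5 35.2 36.5 38.1]
[405.69524753 215.84737947] 110.26340992771763 t -74.48811462287954 47.30462033981689
-80 5 -1.8 -1.1 32.4 [431.7 145.5]
-70 18 -2.9 4.5 32.4 [428.2 154.9]
-60 26 -4.0 5.3 34.1 [424.7 164.3]
-50 32 -11.4 6.2 34.5 [421.3 173.6]
-40 28 -5.7 16.7 35.1 [417.8 183. ]
-30 49 -6.6 7.4 35.2 [414.4 192.4]
-20 50 -7.2 8.0 34.9 [410.9 201.8]
-10 49 -7.1 8.1 35.5 [407.4 211.2]
0 49 -6.2 14.4 35.5 [404.  220.5]
10 57 -14.7 5.6 35.8 [400.5 229.9]
20 51 -3.8 4.6 35.3 [397.  239.3]
30 74 -2.8 3.0 35.8 [393.6 248.7]
40 59 -2.4 2.1 35.5 [390.1 258.1]
```

```bash
python3 plan.py 411.5 201.5 40 110.4 7 0
```

```text
at [415.6, 135.0, 169.1] yaw 113.6 tilt 0.04 F [0.4, 0.2, 0.5] w 85.2 t 3.5
d [-4.1, 66.5, -129.1] dyaw -3.2
[[0.3,0.11,0.61,0.09,0.0],[0.3,0.11,0.61,0.09,0.0],[0.3,0.1,0.61,0.09,0.0],[0.3,0.1,0.61,0.09,0.0],[0.3,0.1,0.61,0.09,0.0],[0.3,0.1,0.61,0.09,0.0],[0.3,0.09,0.61,0.09,0.0]]
```

Emit:
jog_arm(
  moves=[
    [0.3, 0.11, 0.61, 0.09, 0],
    [0.3, 0.11, 0.61, 0.09, 0],
    [0.3, 0.1, 0.61, 0.09, 0],
    [0.3, 0.1, 0.61, 0.09, 0],
    [0.3, 0.1, 0.61, 0.09, 0],
    [0.3, 0.1, 0.61, 0.09, 0],
    [0.3, 0.09, 0.61, 0.09, 0],
    [0, 0, 0, 0, 0],
    [0, 0, 0, 0, 0],
  ],
)

```text
time_s: 4.4
position: [411.1, 202.0, 41.0]
orientation: [-0.0, 0.569, 0.822, -0.0]
contact_force: [-0.1, 0.6, -0.3]
width: 85.0
finger_force: 0.0
```

```bash
python3 plan.py 411.5 201.5 27 110.4 1 0;  python3 snap.py w3
python3 - <<'E'
from meas import *
s,c=load("w3");D=cloud(c,s);print(proj(c,[(411.5,201.5,35),(389.5,260.3,33),(433.5,142.8,30)],s))
E
```

```text
at [411.1, 202.0, 41.0] yaw 110.57 tilt 0.04 F [-0.1, 0.6, -0.3] w 85.0 t 4.4
d [0.4, -0.5, -14.0] dyaw -0.17
[[-0.02,0.01,0.47,0.03,0.0]]
[[322.16681708 257.81317983]
 [322.14307326 138.02246583]
 [322.27533544 345.65354502]]
```

View pics/w3.png

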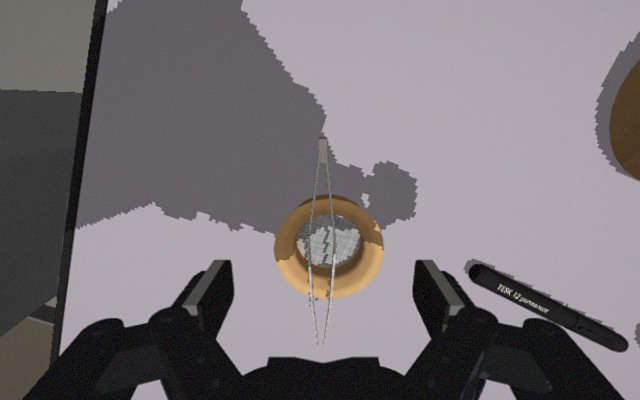

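The forceps are centred between the fingers: butt end at (322,138), tips at (321,345), both as predicted. I'll descend and grip.

Emit:
jog_arm(
  moves=[
    [0, 0, 0.25, 0.03, 0],
    [0, 0, 0.22, 0, 0.3],
    [0, 0, 0, 0, 1],
    [0, 0, 0, 0, 1],
    [0, 0, 0, 0, 1],
    [0, 0, 0, 0, 1],
    [0, 0, 0, 0, 1],
    [0, 0, 0, 0, 1],
    [0, 0, 0, 0, 1],
    [0, 0, 0, 0, 1],
  ],
  newtons=70,
)

```text
time_s: 5.45
position: [411.2, 202.4, 27.1]
orientation: [0.0, 0.571, 0.821, 0.0]
contact_force: [-1.8, -1.0, 6.6]
width: 9.4
finger_force: 69.3
```

Emit:
jog_arm(
  moves=[
    [0, 0, -0.3, 0, 1],
    [0, 0, -0.7, 0, 1],
    [0, 0, -0.7, 0, 1],
    [0, 0, -0.7, 0, 1],
    [0, 0, 0, 0, 1],
    [0, 0, 0, 0, 1],
  ],
)

```text
time_s: 6.05
position: [411.4, 202.2, 99.1]
orientation: [0.0, 0.571, 0.821, 0.0]
contact_force: [-0.8, -0.8, -1.0]
width: 9.3
finger_force: 68.6
```

```bash
python3 snap.py w4; python3 plan.py 448.5 -35.4 110 106.6 9 1
python3 - <<'E'
import cv2
i=cv2.imread("pics/w4.png")[100:400,170:470];cv2.imwrite("pics/w4c.png",cv2.resize(i,None,fx=2,fy=2))
E
```

```text
at [410.9, 202.0, 98.4] yaw 110.39 tilt 0.02 F [-0.0, 0.4, -0.3] w 9.6 t 6.1
d [37.6, -237.4, 11.6] dyaw -3.79
[[-0.87,-0.18,-0.04,0.08,1.0],[-0.87,-0.17,-0.04,0.08,1.0],[-0.88,-0.16,-0.04,0.08,1.0],[-0.88,-0.16,-0.04,0.08,1.0],[-0.88,-0.15,-0.04,0.08,1.0],[-0.88,-0.14,-0.04,0.08,1.0],[-0.88,-0.14,-0.04,0.08,1.0],[-0.88,-0.13,-0.04,0.08,1.0],[-0.88,-0.12,-0.04,0.08,1.0]]
```

View pics/w4c.png

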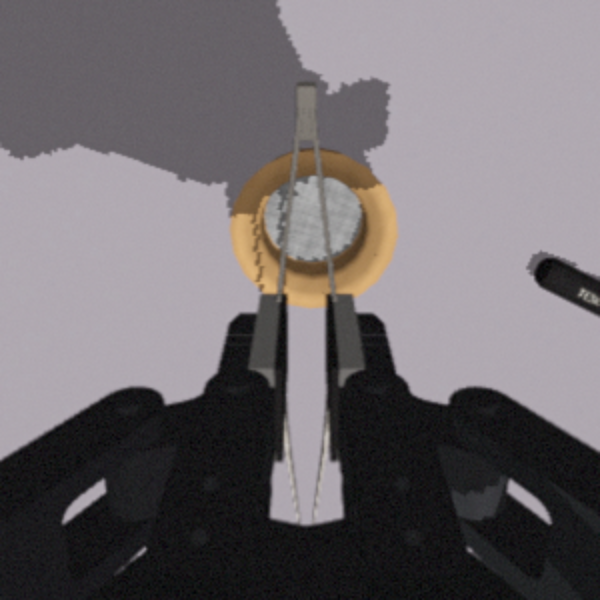

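The forceps are held level and lengthwise, butt end near (323,141) in the full frame. I'll view the rail from an offset hover.

```bash
python3 plan.py 401 -50 170 106.6 9 1
python3 - <<'E'
from meas import *
s,c=load("w4");D=cloud(c,s);M=Rq(s["orientation"])
for (u,v) in [(323,145),(323,155),(323,165),(321,352),(320,358)]:
    print(u,v,((np.nanmedian(D[v-1:v+2,u-2:u+3].reshape(-1,3),0)-s["position"])@M).round(1))
E
```

```text
at [410.9, 202.0, 98.4] yaw 110.39 tilt 0.02 F [-0.0, 0.4, -0.3] w 9.6 t 6.1
d [-9.9, -252.0, 71.6] dyaw -3.79
[[-0.86,-0.36,-0.26,0.08,1.0],[-0.86,-0.35,-0.26,0.08,1.0],[-0.87,-0.35,-0.26,0.08,1.0],[-0.87,-0.34,-0.26,0.08,1.0],[-0.87,-0.33,-0.26,0.08,1.0],[-0.87,-0.33,-0.26,0.08,1.0],[-0.88,-0.32,-0.26,0.08,1.0],[-0.88,-0.31,-0.26,0.08,1.0],[-0.88,-0.31,-0.26,0.08,1.0]]
323 145 [61.   0.7 -8.9]
323 155 [56.6  0.7 -8.5]
323 165 [52.4  0.7 -8.7]
321 352 [-151.1   -1.3   98.8]
320 358 [-157.2   -1.9   98.3]
```

Emit:
jog_arm(
  moves=[
    [-0.86, -0.36, -0.26, 0.08, 1],
    [-0.86, -0.35, -0.26, 0.08, 1],
    [-0.87, -0.35, -0.26, 0.08, 1],
    [-0.87, -0.34, -0.26, 0.08, 1],
    [-0.87, -0.33, -0.26, 0.08, 1],
    [-0.87, -0.33, -0.26, 0.08, 1],
    [-0.88, -0.32, -0.26, 0.08, 1],
    [-0.88, -0.31, -0.26, 0.08, 1],
    [-0.88, -0.31, -0.26, 0.08, 1],
    [0, 0, 0, 0, 1],
  ],
)

```text
time_s: 7.1
position: [401.2, -52.8, 168.6]
orientation: [-0.0, 0.598, 0.801, -0.001]
contact_force: [-0.3, -0.6, 0.5]
width: 9.4
finger_force: 68.6
```

Emit:
jog_arm(
  moves=[
    [0, 0, 0, 0, 1],
    [0, 0, 0, 0, 1],
    [0, 0, 0, 0, 1],
  ],
)

```text
time_s: 7.4
position: [401.4, -48.3, 168.4]
orientation: [-0.001, 0.595, 0.803, -0.0]
contact_force: [0.4, 0.5, -0.4]
width: 9.7
finger_force: 68.6
```

```bash
python3 snap.py w5
python3 - <<'E'
from meas import *
s,c=load("w5");print(s["position"],proj(c,[(448.5,-35.4,8)],s)); r=rail("w5",(448.5,-35.4));print(r)
print(brown("w5",(421,-179),50),brown("w5",(415,203),45))
D=cloud(c,s).reshape(-1,3)
a=np.radians(106.6);ax=np.array([np.cos(a),np.sin(a)]);nx=np.array([ax[1],-ax[0]])
q=D[:,:2]-np.array(r[1][0]);t=q@ax;n=q@nx
for lo,hi in((20,45),(-45,-20)):
    for z0,z1 in((16,24),(24,32),(32,38),(38,46)):
        k=(t>lo)&(t<hi)&(abs(n)<25)&(D[:,2]>z0)&(D[:,2]<z1)
        if k.sum()>3: print(lo,z0,k.sum(),"t",np.percentile(t[k],[2,50,98]).round(1),"n",np.percentile(n[k],[2,50,98]).round(1))
E
```

```text
[401.44020683 -48.26782527 168.42537927] [[370.72772281 186.07593741]]
(np.float64(8.6), ((448.0770263671875, -34.84189987182617), (33.11078643798828, 122.52473449707031), 16.470705032348633), 445, np.float64(43.0), array([448.9, -32. ,  35.9]))
  return _methods._mean(a, axis=axis, dtype=dtype,
  ret = ret.dtype.type(ret / rcount)
h.py:25: RuntimeWarning: Mean of empty slice.
  r=least_squares(f,[*P[:,:2].mean(0),30],loss="soft_l1",f_scale=2); return r.x
  ret = um.true_divide(
Traceback (most recent call last):
  File "meas.py", line 9, in brown
    q=D[m]; return len(q),np.median(q[:,2]).round(1),circ(q).round(1)
                                                     ~~~~^^^
  File "h.py", line 25, in circ
    r=least_squares(f,[*P[:,:2].mean(0),30],loss="soft_l1",f_scale=2); return r.x
ValueError: Initial guess is outside of provided bounds
```

View pics/w5.png

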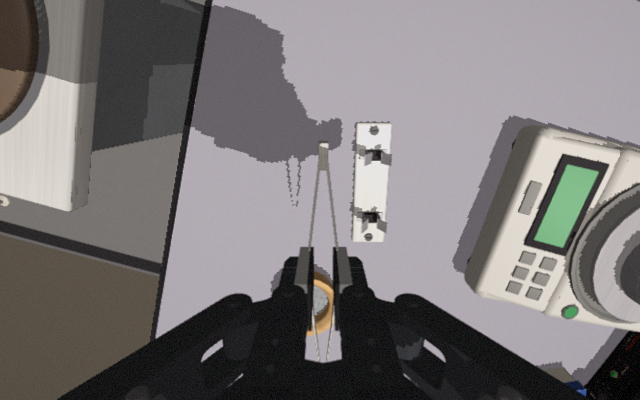

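The rail at (353–391, 122–242) measures the same as in the first view: (448.1, -34.8), lengthwise yaw 106.5°.

```bash
python3 plan.py 448.2 -35 62 106.5 7 1
```

```text
at [401.5, -48.4, 168.5] yaw 106.91 tilt 0.04 F [0.8, 0.2, 0.7] w 9.6 t 7.45
d [46.7, 13.4, -106.5] dyaw -0.41
[[-0.0,0.23,0.51,0.01,1.0],[-0.0,0.23,0.51,0.01,1.0],[-0.0,0.23,0.51,0.01,1.0],[-0.0,0.23,0.51,0.01,1.0],[-0.0,0.23,0.51,0.01,1.0],[-0.0,0.23,0.51,0.01,1.0],[-0.0,0.23,0.51,0.01,1.0]]
```

Emit:
jog_arm(
  moves=[
    [0, 0.4, 0, 0.08, 1],
    [0, 0.4, 0.2, 0, 1],
    [0, 0.4, 0.5, 0, 1],
    [0, 0.4, 0.6, 0, 1],
    [0, 0, 0.7, 0, 1],
    [0, 0, 0.7, 0, 1],
    [0, 0, 0.5, 0, 1],
    [0, 0, 0.3, 0, 1],
    [0, 0, 0, 0, 1],
    [0, 0, 0, 0, 1],
  ],
)

```text
time_s: 8.45
position: [447.9, -35.3, 64.2]
orientation: [0.0, 0.599, 0.801, 0.0]
contact_force: [0.4, 1.0, -0.5]
width: 9.6
finger_force: 68.6
```

```bash
python3 plan.py 448.2 -35 42 106.5 2 1
```

```text
at [447.9, -35.3, 64.2] yaw 106.44 tilt 0.01 F [0.4, 1.0, -0.5] w 9.6 t 8.45
d [0.3, 0.3, -22.2] dyaw 0.06
[[0.0,0.01,0.37,-0.01,1.0],[0.0,0.01,0.37,-0.01,1.0]]
```

Emit:
jog_arm(
  moves=[
    [0, 0.01, 0.4, 0, 1],
    [0, 0, 0.4, 0, 1],
    [0, 0, 0.2, 0, 1],
    [0, 0, 0.1, 0, 1],
    [0, 0, 0.1, 0, 1],
    [0, 0, 0, 0, 1],
  ],
  newtons=100,
)

```text
time_s: 9.05
position: [447.8, -35.6, 27.5]
orientation: [-0.0, 0.599, 0.801, -0.0]
contact_force: [0.0, -0.6, -2.1]
width: 8.3
finger_force: 101.2
```

Emit:
jog_arm(
  moves=[
    [0, 0, 0.1, 0, 1],
    [0, 0, 0.1, 0, 1],
    [0, 0, 0.1, 0, 1],
    [0, 0, 0, 0, 1],
  ],
)

```text
time_s: 9.45
position: [447.8, -35.6, 18.5]
orientation: [-0.0, 0.599, 0.801, -0.0]
contact_force: [1.0, -0.4, -1.7]
width: 8.2
finger_force: 101.3
```

Emit:
jog_arm(
  moves=[
    [0, 0, 0.1, 0, 1],
    [0, 0, 0, 0, 1],
    [0, 0, 0, 0, 1],
  ],
)

```text
time_s: 9.75
position: [448.2, -35.6, 17.1]
orientation: [0.001, 0.599, 0.801, -0.0]
contact_force: [-6.1, -0.2, 22.4]
width: 8.4
finger_force: 104.3
```

```bash
cat > ftop.py <<'E'
from meas import *
import sys
n=sys.argv[1]; s,c=load(n); D=cloud(c,s).reshape(-1,3)
a=np.radians(106.5);ax=np.array([np.cos(a),np.sin(a)]);nx=np.array([ax[1],-ax[0]])
q=D[:,:2]-[448.1,-34.8];t=q@ax;k0=abs(q@nx)<3
for a in range(-65,65,6):
    k=k0&(t>a)&(t<a+6)&(D[:,2]>5)&(D[:,2]<60)
    if k.sum()>5: print(a,k.sum(),np.percentile(D[k][:,2],[10,50,90]).round(1),end="; ")
E
python3 snap.py w6; python3 ftop.py w6
python3 -c "
import cv2
i=cv2.imread('pics/w6.png')[60:380,160:480];cv2.imwrite('pics/w6c.png',cv2.resize(i,None,fx=1.8,fy=1.8,interpolation=cv2.INTER_CUBIC))"
```

```text
-65 8 [10.9 20.9 22.3]; -59 98 [10.6 11.6 22.7]; -53 132 [ 8.1  9.1 20.6]; -47 49 [8.4 8.7 9.3]; -41 38 [15.8 16.3 17.1]; -35 99 [15.9 16.5 17.2]; -29 193 [ 8.2 10.8 16.3]; -23 100 [7.9 8.6 9.4]; -17 110 [7.9 8.6 9.4]; -11 105 [8.  8.7 9.4]; -5 109 [7.9 8.5 9.3]; 1 112 [8.  8.6 9.2]; 7 110 [7.8 8.5 9.1]; 13 118 [7.7 8.5 9.3]; 19 99 [8.  8.7 9.3]; 25 97 [15.8 16.4 17.1]; 31 198 [10.1 16.2 17.1]; 37 128 [ 7.7  8.8 25.7]; 43 117 [ 8.1 25.  26.4]; 49 159 [11.5 25.6 26.7]; 55 185 [ 8.2 25.5 26.4]; 61 52 [ 6.1 19.9 25.7];
```

View pics/w6c.png

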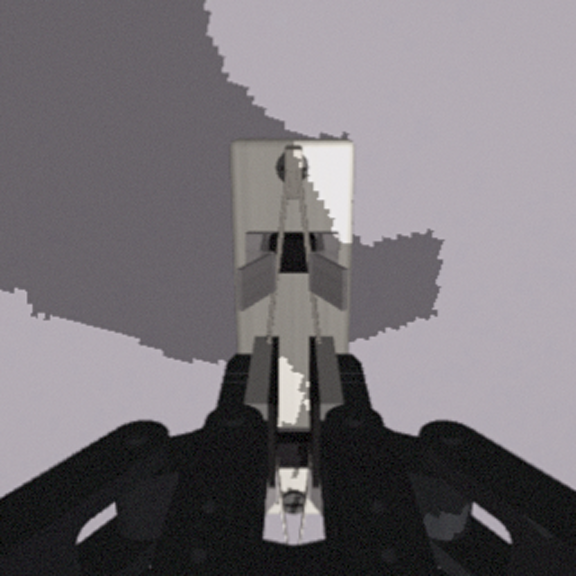

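The forceps' butt end reads 25.6 mm on top, so the underside is at about 16 mm and they are home at both ends. I'll release and lift.

Emit:
jog_arm(
  moves=[
    [0, 0, -0.05, 0, 0.7],
    [0, 0, 0, 0, 0.7],
    [0, 0, 0, 0, 0.7],
    [0, 0, -0.2, 0, 0.6],
    [0, 0, -0.5, 0, 0.6],
    [0, 0, -1, 0, 0.6],
    [0, 0, -1, 0, 0.6],
    [0, 0, -1, 0, 0.6],
    [0, 0, -1, 0, 0.6],
    [0, 0, -1, 0, 0.6],
  ],
)

```text
time_s: 10.8
position: [447.6, -35.5, 189.8]
orientation: [-0.0, 0.599, 0.801, 0.0]
contact_force: [1.5, -0.2, 0.1]
width: 34.3
finger_force: 0.0
```

```bash
python3 plan.py 560 -20 240 100 5 0.5; python3 snap.py w7; python3 ftop.py w7
python3 - <<'E'
from meas import *
s,c=load("w7");D=cloud(c,s);P=D.reshape(-1,3)
k=(P[:,2]>60)&(P[:,2]<95)&(P[:,0]>600); print(k.sum(), np.nanmax(P[...,2][P[:,0]>600]) )
E
```

```text
at [447.6, -35.5, 189.8] yaw 106.42 tilt 0.01 F [1.5, -0.2, 0.1] w 34.3 t 10.8
d [112.4, 15.5, 50.2] dyaw -6.42
[[-0.11,0.75,-0.33,0.26,0.5],[-0.1,0.75,-0.33,0.26,0.5],[-0.08,0.75,-0.33,0.26,0.5],[-0.06,0.75,-0.33,0.26,0.5],[-0.05,0.75,-0.33,0.26,0.5]]
-65 6 [ 8.4  9.1 22.7]; -59 30 [10.6 11.7 22.3]; -53 30 [ 7.7  8.9 11.4]; -47 26 [7.9 8.6 9.3]; -41 14 [ 8.6 16.1 17.1]; -35 25 [15.8 16.4 17.3]; -29 38 [ 8.1  9.  16.4]; -23 27 [7.6 8.8 9.8]; -17 25 [8.1 8.6 9.1]; -11 27 [7.8 8.6 9.5]; -5 28 [7.7 8.7 9.7]; 1 25 [7.6 8.6 9.4]; 7 32 [7.5 8.8 9.7]; 13 36 [7.9 8.7 9.5]; 19 32 [7.8 8.5 9.3]; 25 28 [ 8.9 16.6 17.3]; 31 40 [10.4 16.3 17.4]; 37 36 [ 8.   8.8 25.3]; 43 31 [ 7.5  9.4 26.1]; 49 38 [11.3 25.8 26.4]; 55 36 [10.6 25.8 26.8]; 61 11 [ 6.9  7.8 25.7]; 18338 160.5450355655922
```

```bash
python3 plan.py 674 -10 270 95 9 0.5
```

```text
at [450.1, -35.2, 194.1] yaw 106.44 tilt 0.34 F [2.8, -0.2, 3.0] w 34.3 t 10.85
d [223.9, 25.2, 75.9] dyaw -11.44
[[-0.15,0.82,-0.28,0.25,0.5],[-0.13,0.83,-0.28,0.25,0.5],[-0.11,0.83,-0.28,0.25,0.5],[-0.09,0.83,-0.28,0.25,0.5],[-0.07,0.83,-0.28,0.25,0.5],[-0.05,0.83,-0.28,0.25,0.5],[-0.04,0.84,-0.28,0.25,0.5],[-0.02,0.84,-0.28,0.25,0.5],[0.0,0.84,-0.28,0.25,0.5]]
```

Emit:
jog_arm(
  moves=[
    [-0.15, 0.82, -0.28, 0.25, 0],
    [-0.13, 0.83, -0.28, 0.25, 0],
    [-0.11, 0.83, -0.28, 0.25, 0],
    [-0.09, 0.83, -0.28, 0.25, 0],
    [-0.07, 0.83, -0.28, 0.25, 0],
    [-0.05, 0.83, -0.28, 0.25, 0],
    [-0.04, 0.84, -0.28, 0.25, 0],
    [-0.02, 0.84, -0.28, 0.25, 0],
    [0, 0.84, -0.28, 0.25, 0],
    [0, 0, 0, 0, 0],
  ],
)

```text
time_s: 11.85
position: [674.8, -9.8, 264.2]
orientation: [0.0, 0.675, 0.738, 0.001]
contact_force: [-0.1, -1.5, -0.3]
width: 85.3
finger_force: 0.0
```

Emit:
jog_arm(
  moves=[
    [0, 0, 0, 0, 0],
    [0, 0, 0, 0, 0],
    [0, 0, 0, 0, 0],
    [0, 0, 0, 0, 0],
  ],
)

```text
time_s: 12.25
position: [672.0, -10.9, 264.1]
orientation: [0.0, 0.675, 0.738, -0.0]
contact_force: [-0.4, 0.0, -0.2]
width: 85.0
finger_force: 0.0
```

```bash
python3 snap.py w8
python3 - <<'E'
from meas import *
s,c=load("w8");print(s["position"]);P=cloud(c,s).reshape(-1,3)
q=P[np.hypot(P[:,0]-674,P[:,1]+10)<60]
for z0 in range(78,210,4):
    k=(q[:,2]>z0)&(q[:,2]<=z0+4)
    if k.sum()>20: print(z0,k.sum(),np.median(q[k][:,2]).round(1),circ(q[k]).round(1),q[k].mean(0).round(1)[:2])
E
```

```text
[671.96321219 -10.91765972 264.06967614]
78 921 81.7 [684.1 -12.5  46.8] [674.1   9.7]
82 2933 82.7 [685.4 -12.2  46.3] [673.7   8.2]
86 25 88.5 [688.5 -14.7  34.5] [682.9  16. ]
90 29 91.5 [688.5 -14.8  34.6] [676.9  13.4]
94 39 96.5 [688.7 -15.1  34.9] [679.1  14. ]
98 30 99.5 [688.7 -15.4  35.1] [683.9  15.2]
102 36 104.0 [688.6 -14.9  34.7] [680.1  13.3]
106 674 108.4 [688.8 -15.8  32.8] [684.4   3.1]
110 32 112.4 [688.3 -17.4  31.8] [682.2  10.5]
114 40 116.4 [688.3 -14.4  28.7] [680.4   8.1]
118 33 120.3 [688.3 -14.2  28.7] [682.5   9.3]
122 51 124.3 [688.4 -14.4  28.8] [679.9   9.2]
126 39 128.5 [688.4 -14.4  28.8] [685.1  10.2]
130 242 133.5 [687.9 -14.6  27.1] [685.5   0.9]
134 516 134.7 [688.3 -15.4  26.2] [6.865e+02 5.000e-01]
138 39 140.6 [687.5 -14.9  22.9] [684.1   4.1]
142 46 143.7 [687.5 -14.7  22.7] [683.1   3.5]
146 52 147.8 [687.6 -14.9  22.8] [682.2   3.7]
150 54 151.7 [687.6 -15.   22.9] [683.2   3.6]
154 50 156.3 [687.6 -14.8  22.7] [682.4   3.7]
158 695 160.4 [687.9 -15.5  20.4] [684.1  -4.8]
162 26 164.8 [688.2 -16.1  18.1] [685.1  -1.3]
166 49 167.8 [688.1 -14.6  16.7] [683.5  -1.7]
170 57 171.9 [688.1 -14.5  16.7] [683.7  -1.2]
174 55 176.1 [688.  -14.4  16.7] [685.4  -1.2]
178 54 180.0 [688.1 -14.6  16.7] [683.8  -1.3]
182 300 185.6 [688.2 -14.4  14.8] [686.6  -9.8]
186 715 186.7 [688.3 -15.6  13.1] [687.4 -11.5]
194 43 195.8 [-33904.6  69684.3  77805. ] [686.  -9.]
198 54 200.4 [-27054.1  91151.9  95288.6] [686.9 -10.1]
202 339 203.3 [688.  -14.    5.2] [688. -14.]
```

View pics/w8.png

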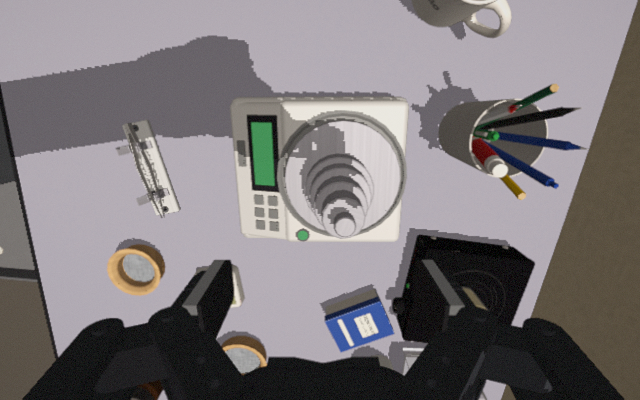

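The stack is centred near (688.2, -14.6), with its top knob at z 203 (pixel (345,225)). The pencil cup is about 150 px to its right.

```bash
python3 plan.py 688.1 -14.5 188.5 95 1 0.6
python3 - <<'E'
from meas import *
s,c=load("w8");P=cloud(c,s).reshape(-1,3)
r=np.hypot(P[:,0]-688,P[:,1]+14.5)
for a,b in((60,80),(80,100),(100,120),(120,140),(140,180)):
    q=P[(r>a)&(r<b)&(P[:,1]>-90)]; i=np.nanargmax(q[:,2]);print(a,q[i].round(0))
c=dict(np.load("top0.npz"));P=cloud(c).reshape(-1,3);r=np.hypot(P[:,0]-688,P[:,1]+14.5)
for a,b in((60,80),(80,100),(100,120),(120,140),(140,180)):
    q=P[(r>a)&(r<b)]; i=np.nanargmax(q[:,2]);print(a,q[i].round(0))
E
```

```text
at [672.1, -10.9, 264.1] yaw 95.14 tilt 0.02 F [1.3, 0.4, -0.3] w 85.7 t 12.3
d [16.0, -3.6, -75.6] dyaw -0.14
[[-0.17,0.52,2.52,0.03,0.6]]
60 [610.  -3. 354.]
80 [605.  -3. 354.]
100 [751.  66.  69.]
120 [809.  55. 148.]
140 [842.   8. 154.]
60 [660.  40.  87.]
80 [625.  37.  74.]
100 [750.  68.  70.]
120 [809.  55. 147.]
140 [839.   7. 152.]
```

Emit:
jog_arm(
  moves=[
    [-0.17, 0.52, 0, 0, 0.6],
    [0, 0, 0.3, 0, 0.6],
    [0, 0, 0.6, 0, 0.6],
    [0, 0, 0.6, 0, 0.6],
    [0, 0, 0.5, 0, 0.6],
    [0, 0, 0.3, 0, 0.6],
    [0, 0, 0.15, 0, 0.6],
    [0, 0, 0.05, 0, 0.6],
    [0, 0, 0, 0, 0.6],
    [0, 0, 0, 0, 0.6],
  ],
  newtons=50,
)

```text
time_s: 13.3
position: [688.9, -14.1, 189.8]
orientation: [0.0, 0.675, 0.738, 0.0]
contact_force: [0.1, 0.9, 0.9]
width: 34.6
finger_force: 0.0
```

Emit:
jog_arm(
  moves=[
    [0, -0.02, 0.04, 0, 1],
    [0, 0, 0, 0, 1],
    [0, 0, 0, 0, 1],
    [0, 0, 0, 0, 1],
    [0, 0, 0, 0, 1],
    [0, 0, 0, 0, 1],
    [0, 0, 0, 0, 1],
  ],
)

```text
time_s: 14.0
position: [688.1, -14.2, 188.3]
orientation: [0.0, 0.675, 0.738, 0.0]
contact_force: [-2.0, -1.0, 6.1]
width: 13.1
finger_force: 49.0
```

Emit:
jog_arm(
  moves=[
    [0, 0, -0.1, 0, 1],
    [0, 0, -0.2, 0, 1],
    [0, 0, -0.4, 0, 1],
    [0, 0, -0.4, 0, 1],
    [0, 0, -0.4, 0, 1],
    [0, 0, 0, 0, 1],
  ],
)

```text
time_s: 14.6
position: [689.1, -14.0, 235.7]
orientation: [0.001, 0.675, 0.738, 0.001]
contact_force: [0.3, -0.2, -1.3]
width: 13.4
finger_force: 48.8
```

```bash
python3 plan.py 415 202.5 110 95.1 16 1
```

```text
at [689.1, -14.0, 235.7] yaw 95.15 tilt 0.24 F [0.3, -0.2, -1.3] w 13.4 t 14.6
d [-274.1, 216.5, -125.7] dyaw -0.05
[[0.5,-0.53,0.26,0.0,1.0],[0.5,-0.53,0.26,0.0,1.0],[0.5,-0.53,0.26,0.0,1.0],[0.5,-0.53,0.26,0.0,1.0],[0.5,-0.53,0.26,0.0,1.0],[0.5,-0.53,0.26,0.0,1.0],[0.5,-0.53,0.26,0.0,1.0],[0.5,-0.53,0.26,0.0,1.0],[0.5,-0.53,0.26,0.0,1.0],[0.5,-0.53,0.26,0.0,1.0]]
[[0.5,-0.53,0.26,0.0,1.0],[0.5,-0.53,0.26,0.0,1.0],[0.5,-0.53,0.26,0.0,1.0],[0.5,-0.53,0.26,0.0,1.0],[0.5,-0.53,0.26,0.0,1.0],[0.5,-0.53,0.26,0.0,1.0]]
```

Emit:
jog_arm(
  moves=[
    [0.25, -0.3, 0, 0, 1],
    [0.5, -0.53, 0, 0, 1],
    [0.5, -0.53, 0, 0, 1],
    [0.55, -0.6, 0.3, 0, 1],
    [0.55, -0.6, 0.3, 0, 1],
    [0.55, -0.6, 0.3, 0, 1],
    [0.55, -0.6, 0.3, 0, 1],
    [0.55, -0.6, 0.3, 0, 1],
    [0.55, -0.6, 0.3, 0, 1],
    [0.55, -0.6, 0.3, 0, 1],
  ],
)

```text
time_s: 15.6
position: [505.9, 123.7, 169.0]
orientation: [-0.0, 0.674, 0.738, -0.0]
contact_force: [-0.5, 1.5, -1.8]
width: 13.5
finger_force: 48.9
```

Emit:
jog_arm(
  moves=[
    [0.6, -0.62, 0.4, 0, 1],
    [0.6, -0.62, 0.4, 0, 1],
    [0.6, -0.6, 0.4, 0, 1],
    [0.5, -0.52, 0.4, 0, 1],
    [0.4, -0.4, 0.3, 0, 1],
    [0.2, -0.16, 0.16, 0, 1],
    [0, 0, 0, 0, 1],
    [0, 0, 0, 0, 1],
    [0, 0, 0, 0, 1],
  ],
)

```text
time_s: 16.5
position: [413.9, 201.3, 108.3]
orientation: [0.0, 0.675, 0.738, 0.0]
contact_force: [-0.3, 1.0, -1.6]
width: 13.5
finger_force: 48.9
```

```bash
python3 snap.py w9; python3 plan.py 414.5 202.4 70 95.1 1 1
python3 - <<'E'
from meas import *
s,c=load("w9"); print(brown("w9",(414.5,202.4),45))
D=cloud(c,s).reshape(-1,3); T=(D-s["position"])@Rq(s["orientation"])
# held weight: points just beside the tool axis, below the tips
k=(abs(T[:,0])<30)&(abs(T[:,1])<30)&(T[:,2]>-5)&(T[:,2]<35)
q=T[k]
for z0 in range(-4,34,4):
    j=(q[:,2]>z0)&(q[:,2]<=z0+4)
    if j.sum()>20: print(z0,j.sum(),circ(q[j]).round(1),q[j].min(0).round(1),q[j].max(0).round(1))
E
```

```text
at [413.8, 201.3, 108.3] yaw 95.07 tilt 0.04 F [-1.0, -0.8, -0.9] w 13.0 t 16.55
d [0.7, 1.1, -38.3] dyaw 0.03
[[0.03,0.02,1.28,-0.01,1.0]]
(1948, np.float64(25.8), array([414.8, 202.9,  26. ]))
-4 36 [12.7  0.8  8.1] [ 3.  -6.4 -4. ] [13.3  9.2 -0.1]
0 922 [9.6 0.2 6.7] [  1.3 -16.1   0.2] [16.6 16.9  4. ]
4 165 [-0.3  0.3 16.7] [  3.1 -15.7   4. ] [16.9 16.7  8. ]
8 161 [191786.4  -3578.7 191805.4] [  1.6 -15.6   8. ] [16.9 17.1 12. ]
12 141 [-0.3  0.2 16.7] [  1.9 -15.8  12. ] [16.8 16.9 16. ]
16 140 [-0.3  0.2 16.6] [  2.6 -15.9  16. ] [17.  16.7 20. ]
20 119 [-0.4  0.2 16.8] [  1.9 -15.7  20. ] [17.  16.9 24. ]
```

Emit:
jog_arm(
  moves=[
    [0.05, 0.03, 0.3, 0, 1],
    [0, 0, 0.5, 0, 1],
    [0, 0, 0.5, 0, 1],
    [0, 0, 0.4, 0, 1],
    [0, 0, 0.3, 0, 1],
    [0, 0, 0.15, 0, 1],
    [0, 0, 0.1, 0, 1],
    [0, 0, 0, 0, 1],
    [0, 0, 0, 0, 1],
  ],
)

```text
time_s: 17.45
position: [414.0, 203.6, 40.8]
orientation: [0.0, 0.675, 0.738, 0.0]
contact_force: [0.4, -0.4, -1.4]
width: 13.4
finger_force: 48.9
```

Emit:
jog_arm(
  moves=[
    [0, 0, 0.05, 0, 1],
    [0, 0, 0.02, 0, 1],
    [0, 0, 0, 0, 1],
  ],
)

```text
time_s: 17.75
position: [413.8, 203.4, 38.5]
orientation: [0.0, 0.675, 0.738, 0.0]
contact_force: [1.0, -0.2, -1.7]
width: 13.3
finger_force: 48.9
```

Emit:
jog_arm(
  moves=[
    [0, 0, 0.03, 0, 1],
    [0, 0, 0.03, 0, 1],
    [0, 0, 0.02, 0, 1],
    [0, 0, 0, 0, 1],
    [0, 0, 0, 0, 1],
  ],
)

```text
time_s: 18.25
position: [413.8, 203.4, 36.2]
orientation: [0.0, 0.675, 0.738, -0.0]
contact_force: [-2.8, -1.4, 4.2]
width: 13.5
finger_force: 49.5
```

Emit:
jog_arm(
  moves=[
    [0, 0, 0, 0, 0.9],
    [0, 0, 0, 0, 0.8],
    [0, 0, 0, 0, 0.6],
    [0, 0, 0, 0, 0.6],
    [0, 0, -0.3, 0, 0.6],
    [0, 0, -0.7, 0, 0.6],
    [0, 0, -1, 0, 0.6],
    [0, 0, -1, 0, 0.6],
    [0, 0, 0, 0, 0.6],
    [0, 0, 0, 0, 0.6],
  ],
)

```text
time_s: 19.25
position: [414.3, 203.4, 126.8]
orientation: [0.001, 0.675, 0.738, 0.001]
contact_force: [0.6, -0.5, -0.2]
width: 34.2
finger_force: 0.0
```

```bash
cat > knob.py <<'E'
import sys
from meas import *
n,x,y=sys.argv[1],float(sys.argv[2]),float(sys.argv[3])
s,c=load(n);D=cloud(c,s).reshape(-1,3);q=D[np.hypot(D[:,0]-x,D[:,1]-y)<14];q=q[q[:,2]<s["position"][2]-25];zt=np.percentile(q[:,2],99);k=q[:,2]>zt-1.2
print("knob top",zt.round(1),q[k].mean(0).round(1),k.sum())
E
python3 snap.py w10; python3 knob.py w10 414.5 203; python3 plan.py 688 -14.7 220 95.1 15 0.6
```

```text
knob top 52.7 [413.7 203.3  52. ] 141
at [413.7, 203.1, 126.0] yaw 95.14 tilt 0.03 F [-0.3, 0.1, -0.1] w 34.5 t 19.3
d [274.3, -217.8, 94.0] dyaw -0.04
[[-0.54,0.56,-0.21,0.0,0.6],[-0.54,0.56,-0.21,0.0,0.6],[-0.54,0.56,-0.21,0.0,0.6],[-0.54,0.56,-0.21,0.0,0.6],[-0.54,0.56,-0.21,0.0,0.6],[-0.54,0.56,-0.21,0.0,0.6],[-0.54,0.56,-0.21,0.0,0.6],[-0.54,0.56,-0.21,0.0,0.6],[-0.54,0.56,-0.21,0.0,0.6],[-0.54,0.56,-0.21,0.0,0.6]]
[[-0.54,0.56,-0.21,0.0,0.6],[-0.54,0.56,-0.21,0.0,0.6],[-0.54,0.56,-0.21,0.0,0.6],[-0.54,0.56,-0.21,0.0,0.6],[-0.54,0.56,-0.21,0.0,0.6]]
```

Weight_s is home, with its knob top at about 51 mm. Back to the stack for weight_m.

Emit:
jog_arm(
  moves=[
    [-0.3, 0.3, -0.6, 0, 0.6],
    [-0.6, 0.62, -0.6, 0, 0.6],
    [-0.6, 0.62, -0.6, 0, 0.6],
    [-0.6, 0.62, -0.6, 0, 0.6],
    [-0.6, 0.62, -0.6, 0, 0.6],
    [-0.6, 0.62, -0.15, 0, 0.6],
    [-0.6, 0.62, 0, 0, 0.6],
    [-0.6, 0.62, 0, 0, 0.6],
    [-0.6, 0.62, 0, 0, 0.6],
    [-0.6, 0.62, 0, 0, 0.6],
  ],
)

```text
time_s: 20.3
position: [604.9, 48.1, 218.8]
orientation: [-0.001, 0.675, 0.738, -0.001]
contact_force: [0.7, 0.3, 0.7]
width: 34.1
finger_force: 0.0
```

Emit:
jog_arm(
  moves=[
    [-0.6, 0.62, 0, 0, 0.6],
    [-0.6, 0.62, 0, 0, 0.6],
    [-0.6, 0.62, 0, 0, 0.6],
    [-0.4, 0.4, 0, 0, 0.6],
    [-0.2, 0.26, 0, 0, 0.6],
    [0, 0, 0, 0, 0.6],
    [0, 0, 0, 0, 0.6],
    [0, 0, 0, 0, 0.6],
  ],
)

```text
time_s: 21.1
position: [685.9, -14.7, 220.4]
orientation: [-0.0, 0.674, 0.739, -0.0]
contact_force: [-0.6, -0.2, -1.5]
width: 34.0
finger_force: 0.0
```

```bash
python3 snap.py w11; python3 knob.py w11 688 -14.6; python3 plan.py 688 -14.7 162.5 95.1 1 0.6
```

```text
knob top 178.6 [687.6 -14.6 177.9] 231
at [686.0, -14.9, 220.6] yaw 95.23 tilt 0.01 F [0.1, -0.4, 0.1] w 34.1 t 21.15
d [2.0, 0.2, -58.1] dyaw -0.13
[[-0.0,0.07,1.94,0.03,0.6]]
```

Emit:
jog_arm(
  moves=[
    [0, 0.06, 0.2, 0, 0.6],
    [0, 0, 0.5, 0, 0.6],
    [0, 0, 0.5, 0, 0.6],
    [0, 0, 0.4, 0, 0.6],
    [0, 0, 0.22, 0, 0.6],
    [0, 0, 0.1, 0, 0.6],
    [0, 0, 0, 0, 0.6],
    [0, 0, 0, 0, 0.6],
    [0, 0, 0, 0, 0.6],
  ],
  newtons=60,
)

```text
time_s: 22.05
position: [688.7, -15.7, 163.6]
orientation: [0.0, 0.675, 0.738, 0.0]
contact_force: [0.3, 0.2, 1.2]
width: 34.2
finger_force: 0.0
```

Emit:
jog_arm(
  moves=[
    [0, 0, 0, 0, 1],
    [0, 0, 0, 0, 1],
    [0, 0, 0, 0, 1],
    [0, 0, 0, 0, 1],
    [0, 0, 0, 0, 1],
    [0, 0, 0, 0, 1],
  ],
)

```text
time_s: 22.65
position: [688.5, -15.7, 163.4]
orientation: [0.0, 0.675, 0.738, 0.0]
contact_force: [-1.6, -0.4, 6.1]
width: 13.0
finger_force: 58.8
```

Emit:
jog_arm(
  moves=[
    [0, 0, -0.1, 0, 1],
    [0, 0, -0.2, 0, 1],
    [0, 0, -0.4, 0, 1],
    [0, 0, -0.4, 0, 1],
    [0, 0, -0.3, 0, 1],
    [0, 0, 0, 0, 1],
  ],
)

```text
time_s: 23.25
position: [689.4, -15.6, 207.3]
orientation: [0.001, 0.675, 0.738, 0.001]
contact_force: [0.1, -0.6, -1.5]
width: 13.3
finger_force: 58.6
```

```bash
python3 plan.py 421 -179 110 95.1 14 1
```

```text
at [689.4, -15.6, 207.3] yaw 95.15 tilt 0.19 F [0.1, -0.6, -1.5] w 13.3 t 23.25
d [-268.4, -163.4, -97.3] dyaw -0.05
[[-0.33,-0.67,0.23,0.0,1.0],[-0.33,-0.67,0.23,0.0,1.0],[-0.33,-0.67,0.23,0.0,1.0],[-0.33,-0.67,0.23,0.0,1.0],[-0.33,-0.67,0.23,0.0,1.0],[-0.33,-0.67,0.23,0.0,1.0],[-0.33,-0.67,0.23,0.0,1.0],[-0.33,-0.67,0.23,0.0,1.0],[-0.33,-0.67,0.23,0.0,1.0],[-0.33,-0.67,0.23,0.0,1.0]]
[[-0.33,-0.67,0.23,0.0,1.0],[-0.33,-0.67,0.23,0.0,1.0],[-0.33,-0.67,0.23,0.0,1.0],[-0.33,-0.67,0.23,0.0,1.0]]
```

Emit:
jog_arm(
  moves=[
    [-0.15, -0.35, 0, 0, 1],
    [-0.35, -0.7, 0, 0, 1],
    [-0.35, -0.7, 0, 0, 1],
    [-0.35, -0.7, 0, 0, 1],
    [-0.35, -0.7, 0.3, 0, 1],
    [-0.35, -0.7, 0.3, 0, 1],
    [-0.35, -0.7, 0.3, 0, 1],
    [-0.35, -0.7, 0.3, 0, 1],
    [-0.35, -0.7, 0.3, 0, 1],
    [-0.35, -0.7, 0.3, 0, 1],
  ],
)

```text
time_s: 24.25
position: [496.5, -133.1, 150.2]
orientation: [-0.0, 0.675, 0.738, -0.0]
contact_force: [0.3, -0.3, -2.5]
width: 12.9
finger_force: 58.8
```

Emit:
jog_arm(
  moves=[
    [-0.35, -0.7, 0.4, 0, 1],
    [-0.35, -0.7, 0.4, 0, 1],
    [-0.3, -0.6, 0.3, 0, 1],
    [-0.2, -0.5, 0.2, 0, 1],
    [-0.12, -0.23, 0.14, 0, 1],
    [0, 0, 0, 0, 1],
    [0, 0, 0, 0, 1],
    [0, 0, 0, 0, 1],
  ],
)

```text
time_s: 25.05
position: [421.8, -178.6, 108.1]
orientation: [0.001, 0.674, 0.739, 0.001]
contact_force: [0.5, -0.0, -1.7]
width: 13.1
finger_force: 58.8
```

```bash
cat > over.py <<'E'
import sys
from meas import *
n,x,y,R=sys.argv[1],float(sys.argv[2]),float(sys.argv[3]),float(sys.argv[4])
s,c=load(n);b=brown(n,(x,y),R);print("case",b)
D=cloud(c,s).reshape(-1,3); T=(D-s["position"])@Rq(s["orientation"])
k=(np.hypot(T[:,0],T[:,1])<40)&(T[:,2]>5)&(T[:,2]<24); w=circ(T[k]); print("weight in tool",k.sum(),w.round(1), "bottom",np.percentile(T[(np.hypot(T[:,0],T[:,1])<40)&(T[:,2]<45)][:,2],99.5).round(1))
R_=Rq(s["orientation"]); wc=(s["position"]+R_@np.r_[w[:2],0])[:2]; e=b[2][:2]-wc
print("pos",s["position"].round(1),"err world",e.round(1),"tool units",(R_[:2,:2].T@e/30).round(2))
E
python3 snap.py w12; python3 over.py w12 421 -179 50
```

```text
case (2111, np.float64(25.8), array([ 421.4, -180. ,   32.2]))
weight in tool 796 [ 1.   0.  22.8] bottom 21.1
pos [ 421.8 -178.6  108.1] err world [-0.3 -2.5] tool units [-0.08 -0.02]
```

Emit:
jog_arm(
  moves=[
    [-0.07, -0.01, 0.3, 0, 1],
    [0, 0, 0.5, 0, 1],
    [0, 0, 0.5, 0, 1],
    [0, 0, 0.4, 0, 1],
    [0, 0, 0.3, 0, 1],
    [0, 0, 0.15, 0, 1],
    [0, 0, 0.05, 0, 1],
    [0, 0, 0.03, 0, 1],
    [0, 0, 0.03, 0, 1],
    [0, 0, 0, 0, 1],
  ],
)

```text
time_s: 26.1
position: [420.7, -181.3, 40.2]
orientation: [0.0, 0.675, 0.738, 0.0]
contact_force: [0.5, 0.1, -1.7]
width: 13.0
finger_force: 58.8
```

Emit:
jog_arm(
  moves=[
    [0, 0, 0.03, 0, 1],
    [0, 0, 0.02, 0, 1],
    [0, 0, 0.02, 0, 1],
    [0, 0, 0, 0, 1],
    [0, 0, 0, 0, 1],
  ],
)

```text
time_s: 26.6
position: [420.4, -181.2, 37.8]
orientation: [-0.0, 0.675, 0.738, -0.0]
contact_force: [-0.7, -0.2, -2.3]
width: 13.1
finger_force: 58.8
```

Emit:
jog_arm(
  moves=[
    [0, 0, 0.02, 0, 1],
    [0, 0, 0.02, 0, 1],
    [0, 0, 0, 0, 1],
  ],
)

```text
time_s: 26.9
position: [420.3, -181.4, 37.3]
orientation: [0.0, 0.675, 0.738, -0.0]
contact_force: [-4.1, 2.4, 10.9]
width: 13.2
finger_force: 60.0
```

Emit:
jog_arm(
  moves=[
    [0, 0, 0, 0, 0.9],
    [0, 0, 0, 0, 0.8],
    [0, 0, 0, 0, 0.6],
    [0, 0, 0, 0, 0.6],
    [0, 0, -0.3, 0, 0.6],
    [0, 0, -0.7, 0, 0.6],
    [0, 0, -1, 0, 0.6],
    [0, 0, -1, 0, 0.6],
    [0, 0, 0, 0, 0.6],
    [0, 0, 0, 0, 0.6],
  ],
)

```text
time_s: 27.9
position: [420.8, -181.6, 127.4]
orientation: [0.001, 0.675, 0.738, 0.0]
contact_force: [-0.2, -0.4, 0.1]
width: 34.1
finger_force: 0.0
```

```bash
python3 snap.py w13; python3 knob.py w13 421 -180; python3 plan.py 688 -14.7 195 95.1 14 0.6|head -3
```

```text
knob top 52.6 [ 420.1 -179.8   51.9] 174
at [420.2, -181.4, 126.6] yaw 95.14 tilt 0.02 F [0.6, 0.8, 0.1] w 33.8 t 27.95
d [267.8, 166.7, 68.4] dyaw -0.04
[[0.34,0.67,-0.16,0.0,0.6],[0.34,0.67,-0.16,0.0,0.6],[0.34,0.67,-0.16,0.0,0.6],[0.34,0.67,-0.16,0.0,0.6],[0.34,0.67,-0.16,0.0,0.6],[0.34,0.67,-0.16,0.0,0.6],[0.34,0.67,-0.16,0.0,0.6],[0.34,0.67,-0.16,0.0,0.6],[0.34,0.67,-0.16,0.0,0.6],[0.34,0.67,-0.16,0.0,0.6]]
```

Weight_m is home, reading 51.9 mm like the last one. Next is weight_l.

Emit:
jog_arm(
  moves=[
    [0.16, 0.35, -0.5, 0, 0.6],
    [0.36, 0.7, -0.5, 0, 0.6],
    [0.36, 0.7, -0.5, 0, 0.6],
    [0.36, 0.7, -0.5, 0, 0.6],
    [0.36, 0.7, -0.28, 0, 0.6],
    [0.36, 0.7, 0, 0, 0.6],
    [0.36, 0.7, 0, 0, 0.6],
    [0.36, 0.7, 0, 0, 0.6],
    [0.36, 0.7, 0, 0, 0.6],
    [0.36, 0.7, 0, 0, 0.6],
  ],
)

```text
time_s: 28.95
position: [610.0, -61.1, 193.2]
orientation: [-0.001, 0.675, 0.738, -0.001]
contact_force: [-0.1, 0.7, -0.5]
width: 34.3
finger_force: 0.0
```

Emit:
jog_arm(
  moves=[
    [0.36, 0.7, 0, 0, 0.6],
    [0.36, 0.7, 0, 0, 0.6],
    [0.3, 0.6, 0, 0, 0.6],
    [0.2, 0.43, 0, 0, 0.6],
    [0.14, 0.3, 0, 0, 0.6],
    [0, 0, 0, 0, 0.6],
    [0, 0, 0, 0, 0.6],
    [0, 0, 0, 0, 0.6],
  ],
)

```text
time_s: 29.75
position: [687.3, -14.5, 194.7]
orientation: [-0.0, 0.675, 0.738, -0.0]
contact_force: [0.2, -0.8, -0.1]
width: 34.3
finger_force: 0.0
```

```bash
python3 snap.py w14; python3 knob.py w14 688 -14.6; python3 plan.py 688 -14.6 137 95.1 1 0.6
```

```text
knob top 152.6 [688.6 -13.8 151.9] 205
at [687.4, -14.6, 195.0] yaw 95.11 tilt 0.04 F [0.5, 1.2, 1.3] w 34.1 t 29.8
d [0.6, -0.0, -58.0] dyaw -0.01
[[-0.0,0.02,1.93,0.0,0.6]]
```

Emit:
jog_arm(
  moves=[
    [0.02, 0.03, 0.2, 0, 0.6],
    [0, 0, 0.5, 0, 0.6],
    [0, 0, 0.5, 0, 0.6],
    [0, 0, 0.4, 0, 0.6],
    [0, 0, 0.23, 0, 0.6],
    [0, 0, 0.1, 0, 0.6],
    [0, 0, 0, 0, 0.6],
    [0, 0, 0, 0, 0.6],
    [0, 0, 0, 0, 0.6],
  ],
  newtons=80,
)

```text
time_s: 30.7
position: [689.1, -13.0, 137.8]
orientation: [0.0, 0.675, 0.738, 0.0]
contact_force: [-0.3, 0.0, 0.5]
width: 34.1
finger_force: 0.0
```

Emit:
jog_arm(
  moves=[
    [0, 0, 0, 0, 1],
    [0, 0, 0, 0, 1],
    [0, 0, 0, 0, 1],
    [0, 0, 0, 0, 1],
    [0, 0, 0, 0, 1],
    [0, 0, 0, 0, 1],
  ],
)

```text
time_s: 31.3
position: [689.0, -13.0, 137.9]
orientation: [0.0, 0.675, 0.738, 0.0]
contact_force: [-2.5, 0.6, 5.9]
width: 12.7
finger_force: 78.3
```

Emit:
jog_arm(
  moves=[
    [0, 0, -0.1, 0, 1],
    [0, 0, -0.2, 0, 1],
    [0, 0, -0.4, 0, 1],
    [0, 0, -0.4, 0, 1],
    [0, 0, -0.4, 0, 1],
    [0, 0, 0, 0, 1],
  ],
)

```text
time_s: 31.9
position: [690.1, -12.7, 185.0]
orientation: [0.001, 0.675, 0.738, 0.001]
contact_force: [0.1, -0.5, -4.0]
width: 12.1
finger_force: 78.3
```

```bash
python3 plan.py 569.3 -332 115 95.1 14 1|head -3
```

```text
at [690.1, -12.7, 185.0] yaw 95.15 tilt 0.24 F [0.1, -0.5, -4.0] w 12.1 t 31.9
d [-120.8, -319.3, -70.0] dyaw -0.05
[[-0.73,-0.36,0.17,0.0,1.0],[-0.73,-0.36,0.17,0.0,1.0],[-0.73,-0.36,0.17,0.0,1.0],[-0.73,-0.36,0.17,0.0,1.0],[-0.73,-0.36,0.17,0.0,1.0],[-0.73,-0.36,0.17,0.0,1.0],[-0.73,-0.35,0.17,0.0,1.0],[-0.73,-0.35,0.17,0.0,1.0],[-0.73,-0.35,0.17,0.0,1.0],[-0.73,-0.35,0.17,0.0,1.0]]
```

Emit:
jog_arm(
  moves=[
    [-0.35, -0.15, 0, 0, 1],
    [-0.7, -0.35, 0, 0, 1],
    [-0.75, -0.37, 0, 0, 1],
    [-0.75, -0.37, 0, 0, 1],
    [-0.75, -0.37, 0.1, 0, 1],
    [-0.75, -0.37, 0.1, 0, 1],
    [-0.75, -0.37, 0.2, 0, 1],
    [-0.75, -0.37, 0.2, 0, 1],
    [-0.75, -0.37, 0.2, 0, 1],
    [-0.75, -0.37, 0.2, 0, 1],
  ],
)

```text
time_s: 32.9
position: [602.8, -234.9, 151.2]
orientation: [-0.0, 0.675, 0.738, -0.001]
contact_force: [-0.2, -0.0, -4.1]
width: 12.2
finger_force: 78.3
```

Emit:
jog_arm(
  moves=[
    [-0.75, -0.37, 0.3, 0, 1],
    [-0.75, -0.37, 0.3, 0, 1],
    [-0.7, -0.35, 0.3, 0, 1],
    [-0.5, -0.3, 0.3, 0, 1],
    [-0.3, -0.15, 0.15, 0, 1],
    [-0.15, -0.07, 0, 0, 1],
    [0, 0, 0, 0, 1],
    [0, 0, 0, 0, 1],
    [0, 0, 0, 0, 1],
    [0, 0, 0, 0, 1],
  ],
)

```text
time_s: 33.9
position: [565.4, -330.5, 112.0]
orientation: [0.0, 0.674, 0.739, 0.0]
contact_force: [-0.3, -0.6, -4.2]
width: 11.9
finger_force: 78.4
```

```bash
python3 snap.py w15; python3 over.py w15 569.3 -332 54
```

```text
case (2306, np.float64(25.8), array([ 569.9, -333.3,   38.2]))
weight in tool 959 [-1.1  0.3 28.6] bottom 21.7
pos [ 565.4 -330.5  112. ] err world [ 4.1 -1.7] tool units [-0.07  0.13]
```

Emit:
jog_arm(
  moves=[
    [-0.06, 0.13, 0.2, 0, 1],
    [0, 0, 0.5, 0, 1],
    [0, 0, 0.5, 0, 1],
    [0, 0, 0.4, 0, 1],
    [0, 0, 0.3, 0, 1],
    [0, 0, 0.2, 0, 1],
    [0, 0, 0.1, 0, 1],
    [0, 0, 0.05, 0, 1],
    [0, 0, 0.03, 0, 1],
    [0, 0, 0, 0, 1],
  ],
)

```text
time_s: 34.95
position: [569.0, -333.1, 43.6]
orientation: [0.0, 0.675, 0.738, 0.0]
contact_force: [0.5, 0.3, -4.5]
width: 12.1
finger_force: 78.4
```

Emit:
jog_arm(
  moves=[
    [0, 0, 0.03, 0, 1],
    [0, 0, 0.02, 0, 1],
    [0, 0, 0.02, 0, 1],
    [0, 0, 0, 0, 1],
    [0, 0, 0, 0, 1],
  ],
)

```text
time_s: 35.45
position: [568.8, -332.9, 41.1]
orientation: [0.0, 0.675, 0.738, -0.0]
contact_force: [0.8, 0.2, -3.5]
width: 11.9
finger_force: 78.4
```

Emit:
jog_arm(
  moves=[
    [0, 0, 0.04, 0, 1],
    [0, 0, 0.03, 0, 1],
    [0, 0, 0.02, 0, 1],
    [0, 0, 0, 0, 1],
    [0, 0, 0, 0, 1],
  ],
)

```text
time_s: 35.95
position: [568.8, -332.9, 38.4]
orientation: [-0.0, 0.675, 0.738, -0.0]
contact_force: [0.8, 0.3, -3.3]
width: 12.3
finger_force: 78.4
```

Emit:
jog_arm(
  moves=[
    [0, 0, 0.02, 0, 1],
    [0, 0, 0, 0, 1],
    [0, 0, 0, 0, 1],
  ],
)

```text
time_s: 36.25
position: [568.9, -332.9, 37.9]
orientation: [0.0, 0.675, 0.738, 0.0]
contact_force: [-0.0, 0.1, -3.7]
width: 12.0
finger_force: 78.5
```

Emit:
jog_arm(
  moves=[
    [0, 0, 0.02, 0, 1],
    [0, 0, 0.01, 0, 1],
    [0, 0, 0, 0, 1],
    [0, 0, 0, 0, 1],
  ],
)

```text
time_s: 36.65
position: [568.9, -332.9, 37.8]
orientation: [0.0, 0.675, 0.738, -0.0]
contact_force: [-1.9, 1.3, 6.4]
width: 12.1
finger_force: 79.3
```

Contact with the floor; releasing.

Emit:
jog_arm(
  moves=[
    [0, 0, 0, 0, 0.9],
    [0, 0, 0, 0, 0.8],
    [0, 0, 0, 0, 0.6],
    [0, 0, 0, 0, 0.6],
    [0, 0, -0.3, 0, 0.6],
    [0, 0, -0.7, 0, 0.6],
    [0, 0, -1, 0, 0.6],
    [0, 0, -1, 0, 0.6],
    [0, 0, 0, 0, 0.6],
    [0, 0, 0, 0, 0.6],
  ],
)

```text
time_s: 37.65
position: [569.2, -333.2, 128.2]
orientation: [0.001, 0.675, 0.738, 0.0]
contact_force: [-0.0, 0.3, -0.5]
width: 34.1
finger_force: 0.0
```

```bash
python3 snap.py w16; python3 knob.py w16 569.5 -333; python3 plan.py 688.5 -14.6 170 95.1 14 0.6|head -3
```

```text
knob top 52.9 [ 569.2 -333.7   52.1] 128
at [568.5, -333.0, 127.0] yaw 95.15 tilt 0.02 F [0.2, 0.2, -0.5] w 34.0 t 37.7
d [120.0, 318.4, 43.0] dyaw -0.05
[[0.73,0.35,-0.1,0.0,0.6],[0.73,0.35,-0.1,0.0,0.6],[0.73,0.35,-0.1,0.0,0.6],[0.73,0.35,-0.1,0.0,0.6],[0.73,0.35,-0.1,0.0,0.6],[0.73,0.35,-0.1,0.0,0.6],[0.73,0.35,-0.1,0.0,0.6],[0.73,0.35,-0.1,0.0,0.6],[0.73,0.35,-0.1,0.0,0.6],[0.73,0.35,-0.1,0.0,0.6]]
```

Emit:
jog_arm(
  moves=[
    [0.35, 0.17, -0.5, 0, 0.6],
    [0.75, 0.36, -0.5, 0, 0.6],
    [0.75, 0.36, -0.43, 0, 0.6],
    [0.75, 0.36, 0, 0, 0.6],
    [0.75, 0.36, 0, 0, 0.6],
    [0.75, 0.36, 0, 0, 0.6],
    [0.75, 0.36, 0, 0, 0.6],
    [0.75, 0.36, 0, 0, 0.6],
    [0.75, 0.36, 0, 0, 0.6],
    [0.75, 0.36, 0, 0, 0.6],
  ],
)

```text
time_s: 38.7
position: [651.6, -109.3, 169.9]
orientation: [-0.001, 0.674, 0.738, -0.0]
contact_force: [0.3, -0.5, -0.4]
width: 34.0
finger_force: 0.0
```

Emit:
jog_arm(
  moves=[
    [0.75, 0.36, 0, 0, 0.6],
    [0.75, 0.36, 0, 0, 0.6],
    [0.7, 0.35, 0, 0, 0.6],
    [0.5, 0.26, 0, 0, 0.6],
    [0.3, 0.15, 0, 0, 0.6],
    [0.1, 0.05, 0, 0, 0.6],
    [0, 0, 0, 0, 0.6],
    [0, 0, 0, 0, 0.6],
    [0, 0, 0, 0, 0.6],
  ],
)

```text
time_s: 39.6
position: [688.7, -16.3, 169.8]
orientation: [0.0, 0.675, 0.738, -0.0]
contact_force: [0.9, -0.4, 0.5]
width: 34.0
finger_force: 0.0
```

```bash
python3 snap.py w17; python3 knob.py w17 688.5 -14.6; python3 plan.py 688.5 -14.6 111.5 95.1 1 0.6
```

```text
knob top 126.7 [688.8 -14.6 126. ] 180
at [688.8, -16.1, 169.8] yaw 95.06 tilt 0.03 F [1.1, 0.3, -0.3] w 34.3 t 39.65
d [-0.3, 1.5, -58.3] dyaw 0.04
[[0.05,-0.0,1.94,-0.01,0.6]]
```

Emit:
jog_arm(
  moves=[
    [0.05, 0, 0.2, 0, 0.6],
    [0, 0, 0.5, 0, 0.6],
    [0, 0, 0.5, 0, 0.6],
    [0, 0, 0.4, 0, 0.6],
    [0, 0, 0.23, 0, 0.6],
    [0, 0, 0.1, 0, 0.6],
    [0, 0, 0, 0, 0.6],
    [0, 0, 0, 0, 0.6],
    [0, 0, 0, 0, 0.6],
  ],
  newtons=105,
)

```text
time_s: 40.55
position: [689.2, -13.2, 112.6]
orientation: [0.0, 0.675, 0.738, 0.0]
contact_force: [0.4, -0.5, -0.3]
width: 34.2
finger_force: 0.0
```

Emit:
jog_arm(
  moves=[
    [0, 0, 0, 0, 1],
    [0, 0, 0, 0, 1],
    [0, 0, 0, 0, 1],
    [0, 0, 0, 0, 1],
    [0, 0, 0, 0, 1],
    [0, 0, 0, 0, 1],
  ],
)

```text
time_s: 41.15
position: [688.9, -13.3, 112.8]
orientation: [0.0, 0.675, 0.738, 0.0]
contact_force: [-2.9, -0.1, 5.5]
width: 11.4
finger_force: 102.9
```

Emit:
jog_arm(
  moves=[
    [0, 0, -0.1, 0, 1],
    [0, 0, -0.2, 0, 1],
    [0, 0, -0.4, 0, 1],
    [0, 0, -0.3, 0, 1],
    [0, 0, -0.1, 0, 1],
    [0, 0, 0, 0, 1],
  ],
)

```text
time_s: 41.75
position: [689.2, -13.3, 145.9]
orientation: [0.001, 0.675, 0.738, 0.0]
contact_force: [-0.5, -0.3, -6.2]
width: 11.3
finger_force: 103.0
```

```bash
python3 plan.py 580.5 346.5 120 95.1 15 1|head -3
python3 - <<'E'
from h import *
for n in("top","scene"):
    c=dict(np.load(n+"0.npz"));P=cloud(c).reshape(-1,3)
    a=np.array([688,-15]);d=np.array([580,346])-a;L=np.hypot(*d);d=d/L;t=(P[:,:2]-a)@d;m=abs((P[:,:2]-a)@[-d[1],d[0]])<75
    for lo in range(60,420,40):
        k=m&(t>lo)&(t<lo+40)&(P[:,2]<300); i=np.argmax(np.where(k,P[:,2],-1)); print(n,lo,P[i].round(0))
E
```

```text
at [689.2, -13.3, 145.9] yaw 95.15 tilt 0.09 F [-0.5, -0.3, -6.2] w 11.3 t 41.75
d [-108.7, 359.8, -25.9] dyaw -0.05
[[0.82,-0.17,0.06,0.0,1.0],[0.82,-0.17,0.06,0.0,1.0],[0.82,-0.17,0.06,0.0,1.0],[0.82,-0.17,0.06,0.0,1.0],[0.82,-0.17,0.06,0.0,1.0],[0.82,-0.17,0.06,0.0,1.0],[0.82,-0.17,0.06,0.0,1.0],[0.82,-0.17,0.06,0.0,1.0],[0.82,-0.17,0.06,0.0,1.0],[0.82,-0.17,0.06,0.0,1.0]]
top 60 [660.  40.  87.]
top 100 [591.  61.  52.]
top 140 [669. 146.   8.]
top 180 [679. 200.  66.]
top 220 [669. 210.  69.]
top 260 [548. 242.   7.]
top 300 [614. 313.  32.]
top 340 [621. 361.  32.]
top 380 [546. 375.  33.]
scene 60 [671.  51.  89.]
scene 100 [605.  65.  55.]
scene 140 [614. 136.   7.]
scene 180 [678. 203.  68.]
scene 220 [680. 214.  66.]
scene 260 [542. 215.  12.]
scene 300 [572. 302.  32.]
scene 340 [554. 312.  32.]
scene 380 [536. 365.  31.]
```

Emit:
jog_arm(
  moves=[
    [0.4, -0.08, 0, 0, 1],
    [0.8, -0.17, 0, 0, 1],
    [0.85, -0.18, 0, 0, 1],
    [0.85, -0.18, 0, 0, 1],
    [0.85, -0.18, 0, 0, 1],
    [0.85, -0.18, 0, 0, 1],
    [0.85, -0.18, 0, 0, 1],
    [0.85, -0.18, 0, 0, 1],
    [0.85, -0.18, 0, 0, 1],
    [0.85, -0.18, 0, 0, 1],
  ],
)

```text
time_s: 42.75
position: [615.3, 223.0, 144.4]
orientation: [-0.0, 0.674, 0.738, -0.0]
contact_force: [0.5, -0.7, -7.2]
width: 10.9
finger_force: 103.0
```

Emit:
jog_arm(
  moves=[
    [0.85, -0.18, 0, 0, 1],
    [0.85, -0.18, 0.2, 0, 1],
    [0.8, -0.17, 0.3, 0, 1],
    [0.7, -0.14, 0.2, 0, 1],
    [0.5, -0.1, 0.1, 0, 1],
    [0.3, -0.06, 0, 0, 1],
    [0.2, -0.03, 0, 0, 1],
    [0, 0, 0, 0, 1],
    [0, 0, 0, 0, 1],
    [0, 0, 0, 0, 1],
  ],
)

```text
time_s: 43.75
position: [580.5, 343.0, 121.0]
orientation: [0.0, 0.675, 0.738, -0.0]
contact_force: [-0.1, 0.0, -7.1]
width: 11.1
finger_force: 103.0
```

```bash
python3 snap.py w18; python3 over.py w18 580.5 346.5 60
```

```text
case (2644, np.float64(25.8), array([580.8, 347.5,  43.9]))
weight in tool 2088 [ 1.9  0.4 30.5] bottom 22.5
pos [580.5 343.  121. ] err world [0.1 2.7] tool units [0.09 0.01]
```

View pics/w18.png

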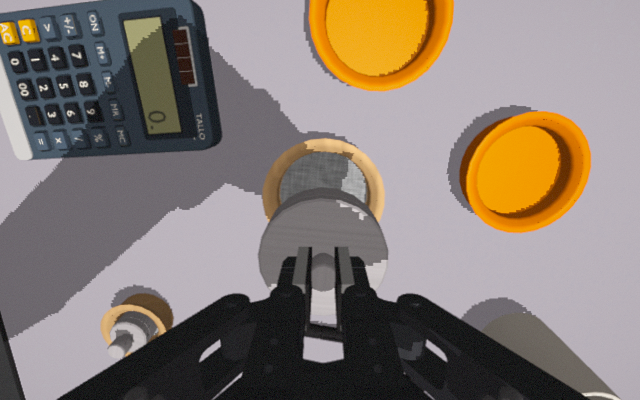

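The view shows the weight held over case_xl at (323,190), the orange decoys at (380,35) and (527,172), and weight_s home in case_s at the lower left.

Run:
```python
from meas import *
s,c=load("w18");D=cloud(c,s).reshape(-1,3);T=(D-s["position"])@Rq(s["orientation"])
k=(np.hypot(T[:,0],T[:,1])<45)&(T[:,2]>7)&(T[:,2]<23);q=T[k]
f=least_squares(lambda p:np.hypot(q[:,0]-p[0],q[:,1]-p[1])-35,[0,0],loss="soft_l1").x;print(k.sum(),f)
k=(np.hypot(T[:,0],T[:,1])<60)&(T[:,2]>0)&(T[:,2]<6);q=T[k];print(k.sum(),q.min(0),q.max(0))
# case rim top points, w18 and w2 (xl also in view), outer edge
for n in("w18","w2","w12"):
    s,c=load(n);D=cloud(c,s).reshape(-1,3);r=np.hypot(D[:,0]-580.7,D[:,1]-347)
    k=(r<62)&(D[:,2]>23.5)&(D[:,2]<29);q=D[k]
    if k.sum()<100: continue
    print(n,k.sum(),circ(q))
    a=np.arctan2(q[:,1]-347,q[:,0]-580.7);rr=np.hypot(q[:,0]-580.7,q[:,1]-347)
    for b in range(-180,180,30):
        j=(np.degrees(a)>b)&(np.degrees(a)<=b+30)
        if j.sum()>5: print(b,np.percentile(rr[j],[2,98]).round(1),end=" ")
    print()
```

```text
789 [-2.01913785  0.35666095]
7351 [-36.48661463 -34.39225203   2.09876046] [33.21911306 35.03823305  5.99676161]
w18 2264 [580.68070856 347.2231689   45.09364364]
-180 [40.7 48.8] -30 [41.1 48.8] 0 [40.6 48.9] 30 [40.7 49. ] 60 [40.9 49. ] 90 [40.8 49. ] 120 [40.8 49. ] 150 [40.3 48.9] 
w2 1748 [579.856973   345.17179526  44.25683601]
-180 [40.7 49. ] -150 [40.7 49.4] -120 [41.1 49.4] -90 [41.  49.3] -60 [40.8 49.2] -30 [40.1 49.3] 0 [40.2 42.4] 60 [38.4 41.2] 150 [40.3 48.6]
```

Emit:
jog_arm(
  moves=[
    [0.2, 0.01, 0.3, 0, 1],
    [0, 0, 0.5, 0, 1],
    [0, 0, 0.5, 0, 1],
    [0, 0, 0.5, 0, 1],
    [0, 0, 0.4, 0, 1],
    [0, 0, 0.2, 0, 1],
    [0, 0, 0.1, 0, 1],
    [0, 0, 0, 0, 1],
    [0, 0, 0, 0, 1],
  ],
)

```text
time_s: 44.7
position: [579.8, 350.7, 46.5]
orientation: [0.0, 0.675, 0.738, 0.001]
contact_force: [1.0, 0.1, -6.9]
width: 11.3
finger_force: 103.0
```

Emit:
jog_arm(
  moves=[
    [0, 0, 0.05, 0, 1],
    [0, 0, 0.03, 0, 1],
    [0, 0, 0, 0, 1],
    [0, 0, 0, 0, 1],
  ],
)

```text
time_s: 45.1
position: [579.5, 350.3, 43.6]
orientation: [0.0, 0.675, 0.738, 0.0]
contact_force: [-0.2, -0.5, -6.6]
width: 11.0
finger_force: 103.0
```

Emit:
jog_arm(
  moves=[
    [-0.04, 0.02, 0.03, 0, 1],
    [0, 0, 0.04, 0, 1],
    [0, 0, 0.03, 0, 1],
    [0, 0, 0.02, 0, 1],
    [0, 0, 0, 0, 1],
    [0, 0, 0, 0, 1],
  ],
)

```text
time_s: 45.7
position: [580.1, 349.2, 39.9]
orientation: [-0.0, 0.675, 0.738, -0.0]
contact_force: [-0.5, 0.0, -6.4]
width: 11.3
finger_force: 103.0
```

Emit:
jog_arm(
  moves=[
    [0, 0, 0.02, 0, 1],
    [0, 0, 0.01, 0, 1],
    [0, 0, 0, 0, 1],
    [0, 0, 0, 0, 1],
  ],
)

```text
time_s: 46.1
position: [580.1, 349.2, 39.0]
orientation: [0.0, 0.675, 0.738, -0.0]
contact_force: [-0.6, -0.0, -6.5]
width: 11.2
finger_force: 103.1
```

Emit:
jog_arm(
  moves=[
    [0, 0, 0.02, 0, 1],
    [0, 0, 0, 0, 1],
    [0, 0, 0, 0, 1],
  ],
)

```text
time_s: 46.4
position: [580.2, 349.2, 38.9]
orientation: [0.0, 0.675, 0.738, 0.0]
contact_force: [-1.8, -1.1, -0.5]
width: 11.2
finger_force: 103.7
```

Emit:
jog_arm(
  moves=[
    [0, 0, 0.02, 0, 1],
    [0, 0, 0, 0, 1],
    [0, 0, 0, 0, 1],
  ],
)

```text
time_s: 46.7
position: [580.2, 349.2, 38.8]
orientation: [0.0, 0.675, 0.738, 0.0]
contact_force: [-3.4, -3.7, 5.6]
width: 11.1
finger_force: 104.4
```

On the floor. Releasing, lifting and checking everything.

Emit:
jog_arm(
  moves=[
    [0, 0, 0, 0, 0.9],
    [0, 0, 0, 0, 0.8],
    [0, 0, 0, 0, 0.6],
    [0, 0, 0, 0, 0.6],
    [0, 0, -0.3, 0, 0.6],
    [0, 0, -0.7, 0, 0.6],
    [0, 0, -1, 0, 0.6],
    [0, 0, -1, 0, 0.6],
    [0, 0, -1, 0, 0.6],
    [0, 0, -1, 0, 0.6],
  ],
)

```text
time_s: 47.7
position: [580.1, 349.3, 189.9]
orientation: [0.0, 0.675, 0.738, 0.0]
contact_force: [0.3, 0.2, -0.1]
width: 34.3
finger_force: 0.0
```

Emit:
jog_arm(
  moves=[
    [0, 0, 0, 0, 0.6],
    [0, 0, 0, 0, 0.6],
    [0, 0, 0, 0, 0.6],
  ],
)

```text
time_s: 48.0
position: [579.8, 348.7, 187.0]
orientation: [-0.0, 0.675, 0.738, -0.001]
contact_force: [-0.5, 0.4, 0.7]
width: 33.9
finger_force: 0.0
```

```bash
python3 snap.py w19; python3 knob.py w19 580.5 347.3
python3 - <<'E'
from h import *
from bench import viewer
c=viewer.read_camera("scene");cv2.imwrite("pics/final.png",c["pixels"]);P=cloud(c).reshape(-1,3)
for n,x,y in(("s",413.7,203.3),("m",420.1,-179.8),("l",569.2,-333.7),("xl",580.5,347.3)):
    q=P[(np.hypot(P[:,0]-x,P[:,1]-y)<14)];print(n,np.percentile(q[:,2],98).round(1))
E
```

```text
knob top 52.8 [580.7 347.8  52.1] 90
s 673.8
m 53.2
l 51.4
xl 582.6
```

View pics/final.png

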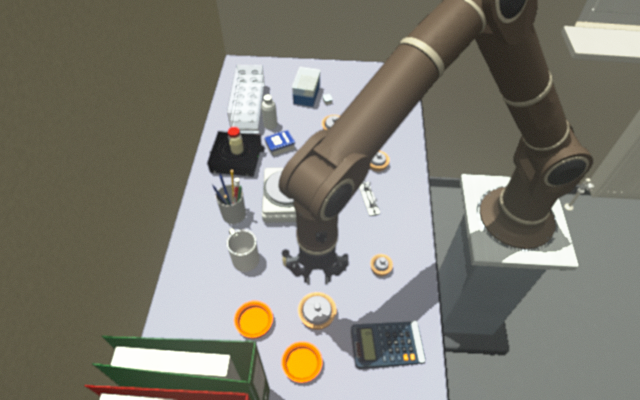

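All four weights are in their cases: (317,310), (382,264), (378,160) and (330,124). The forceps are in the rail at (370,198), the pan is empty, and the decoys are untouched.

```bash
python3 -c "
from bench import arm;print(arm.close_job())"
```

```text
the job is handed in; nothing more can be done
None
```

The forceps are snapped fully home in both clips, all four weights stand on the floors of their own cases, and the job was handed in at about 48 s of the 128 s allowed.

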